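# Tip up a reed plate and lean it in the row

## Robot

A 6-joint arm with a two-finger parallel gripper is mounted at the origin on the work surface. World frame = base frame: x ahead of the robot, y to its left, z up, the work surface at z = 0. Lengths are in m, angles in rad, forces in N, time in s.
With the tool pointing down it reaches from about 0.35 to 0.975 m from the base axis. Payload 4.9 kg.
Tool frame: the origin (TCP) lies on the mounting face of the last link; the fingertips stand 173 mm ahead of it and the grasp point (between the pads) lies 155 mm ahead of it; x points along the fingers, z is the direction in which the jaws open and shut, and the axes are right-handed (so a half turn about x gives the same grasp; the last joint's range is limited). The gripper opens to 85 mm and grips with 20 to 120 N. Pads are 22 mm wide; open, the fingers measure 114 mm over their backs; the gripper's body (76 mm by 85 mm) begins 54 mm behind the grasp point. The pads swing forward as they close: fully open they stand 13 mm farther back than shut.
Start: joints at [1.015, 0.053, 1.613, -0, 1.476, -0.119], TCP at [0.264, 0.566, 0.405] pointing down, gripper open.
Joint ranges: [-3.01, 3.01], [-1.01, 2.22], [0.06, 2.58], [-1.02, 4.17], [0.09, 2.62], [-3.14, 3.14]. Speed limits (rad/s): [2.57, 2.57, 3.14, 3.14, 3.14, 3.14].

## Interface

Orientations are given as a rotation vector (axis times angle).
In Python, from station import get_obs, get_image, get_calibration, finish_job, look_for, masks_of, tip_of gives the robot as it stands.
- The arm moves only by the tool carry_out, never from a script. Its argument "increments" is a list of rows, each a list of 3 entries, a list of its own where there are three numbers: the turn, a rotation vector about the world's x, y, z in units of 0.1 rad (1.0 is 0.1 rad), then the shift along the world's x, y, z in units of 20 mm (1.0 is 20 mm), then the opening, from 0 (shut) to 1 (fully open). A call has 1 to 8 rows; each row shifts and turns the pose as measured when the row begins; what a row does not reach is not made up. A row lasts 1/10 s, in which the tool goes at most 50 mm and 8.59 degrees, less where a joint would pass 70% of its speed; a pose out of reach is approached as far as the arm can. A call with a number of a shift or a turn outside -1 to 1 is refused whole. A call with a gripper value outside its range is refused whole. The fingers move at their own pace and stop on an object; "squeeze" is the grip in N (left out, the last holds). Time passes only in rows, so rows that do not move let the fingers close. It gives the time, the measured TCP pose, the force and the opening at its end, in the units of the state.
- get_obs(): the state, without advancing time (a new reading comes with each control period).
- get_image(name): name is "scene" or "side" or "wrist"; returns (picture, depth): 480x640x3 uint8, blue, green, red; 480x640 float32, m along the optical axis (not along the pixel's ray), 0 where there is no reading.
- get_calibration(name): a dict with "fx", "fy", "cx", "cy" (pixels), "position" and "orientation" of the camera in the world. Camera axes: x right, y down, z forward; pixel columns grow to the right and rows downward; lengths in m; the calibration is good to about 2 mm. A picture is of the moment at which its call begins: read the wrist's pose just before it. get_calibration takes no time and is no camera call; for the wrist camera it gives the pose at the moment of the call.
- finish_job(): hands the job in, once; it reports no verdict.
Trained networks look in the newest picture that a camera, given by its name, has taken for a name from the list of things; names that differ only in an ending like _2 or _b are one class to them, and where a whole thing is asked for, a point or a joint stands for the part that bears it (a point fixed in the world has none). Each returns a list of dicts, best first, with "p" (0 to 1); they miss things now and then, are a little off and sometimes report something else, mostly with a low value. They report only what shows in the picture. A call takes as long as a camera call. They do not tell look-alikes from the thing itself.
- look_for(camera, query): "centre" ([column, row] in pixels, amid what is visible of it).
- masks_of(camera, query): "region" (480x640 bool, what is visible of it) and "centre" ([column, row] in pixels, amid what is visible of it).
- tip_of(camera, query): "centre" ([column, row] in pixels: a listed point, or the origin of a listed thing).
The state is a dict: "t": time; "q": joint angles; "dq": joint speeds; "effort": joint torques, N m; "tool_pos": TCP position; "tool_rot": TCP orientation; "contact_force": force on the tool from outside, world axes, zero at the start; "wrist_torque": the same for the moment, N m; "opening": finger opening in m.
Only numpy, scipy, OpenCV 4.12 (cv2) and the standard library are available. Lean on these libraries where they do the work, as an engineer would, in place of code of your own. Each camera call takes 0.05 s, during which the arm holds its last target.

## Task

Press down the overhanging far edge of the long reed plate on the walnut stand so that the plate tips up and settles on the stand's slope against the two stop blocks. Then take it by its raised edge and stand its lower edge in the tray's middle groove, leaning back on the short plate so that the two overlap like shingles, square to and lined up side to side with the tray. Leave the short plate in its groove, and do not disturb the glass jar or the white key cap.

Things in the scene. Friction and masses are not known exactly. Their poses are not given: they have to be found in the camera images.
- stand: Fixed walnut tip-up stand. Origin on the bench below the middle of its fulcrum edge; x runs from the near ledge to the far slope, z up. Two 16 mm cheeks (y = +-38 to +-54 mm, open between, 6 mm floor) have level tops at z = 60 mm, x = -50 to 0 mm, then slope down towards +x at 57 degrees from level. Brass guide rods 8 mm thick at y = +-63.5 mm, centre 2 mm above tops and slopes.
- stand_edge (a point): Middle of the stand's fulcrum edge, 60 mm above the bench, where the level tops break into the slope; axes as the stand's.
- stand_stop (a point): Point midway between the two stop blocks, on their upper faces where these meet the slope, 58 mm down the slope from the edge (x = 31.6, z = 11.4 mm in the stand's frame). The blocks stand on the cheeks only (y = +-38 to +-54 mm), 24 mm out of the slope, 6 mm thick; between them it is open. A plate tipped onto the slope and slid down ends with its lower edge here.
- long_plate: Loose flat aluminium reed plate, 95 (x) by 110 (y) by 4 mm (z), about 0.11 kg; origin at the centre of its underside, z out of the upper face. Starts flat on the stand, x along the stand's x, centre 4 to 8 mm to the near side of the edge, far end overhanging by about 41 mm. Tipped and slid down to the stops it stays by itself at 57 degrees, about 37 mm of its -x end free above the edge.
- long_foot (a point): Middle of the underside's edge at the long plate's far (+x) end: the end to press, later the lower edge; axes as the plate's. Pressed (under 1 N) it turns about the stand's edge down to the slope; it must then slide about 16 mm down to the stops, and may need dragging down with the pressing finger, else it can fall back flat.
- tray: Fixed walnut tray, 150 mm wide (y), x = -67 to 48 mm; origin at its underside below the middle groove, z up. Floor at z = 8 mm; three ribs across, 5 mm thick, 6 mm high, centred at x = -12.5, 11.5 and 35.5 mm. At the low-x end a sloped backboard, 34 mm long, 70 degrees from level, its top leaning to -x, carries the short plate.
- groove (a point): Middle of the floor of the tray's middle (second) groove, which is open from 9.5 mm behind to 9.5 mm ahead (x) of it, 6 mm deep; axes as the tray's. A long plate with its foot here leans to -x on the short plate's top edge at 50 to 65 degrees from level.
- short_plate: Loose flat aluminium reed plate, 45 (x) by 110 (y) by 4 mm (z); origin at the centre of its underside. It only leans, on the tray's backboard at 70 degrees, +x end down in the first groove; the front corner of its top edge is at x = -31, z = 52 mm in the tray's frame. Must stay there.
- short_foot (a point): Middle of the underside's edge at the short plate's lower (+x) end.
- jar: Squat closed amber glass jar, 68 mm across, 62 mm high, on the bench; bystander. Origin at the centre of its underside.
- key_cap: Loose white mother-of-pearl key cap, 42 x 18 x 8 mm, on the bench; bystander. Origin at the centre of its underside.
There are look-alikes about, which are no part of the job. What is shaped like the short_plate but purple or red is not meant.

How it is judged:
On the way, in this order (a step that is already met when the one before it is completed fails the run):
1. the far end of the long plate is pressed down from above by the fingers and the plate tips (contact force between the fingers and long_plate above 0.05 N and x of the grasp point in the frame of long_plate above 0.005 m and z of the grasp point in the frame of long_plate above 0.004 m and angle between long_plate's own z axis and vertical above 0.12 rad).
2. the long plate lies tipped up on the stand's slope with its lower edge at the stops (angle between long_plate's own z axis and vertical between 0.82 and 1.12 rad and z of long_foot in the frame of stand below 0.02 m and x of long_foot in the frame of stand between 0.022 and 0.045 m and linear speed of long_plate below 0.02 m/s), for 0.3 s.
At the end, for the whole second after the job is handed in: The long plate rests, released, with its lower edge on the floor of the middle groove, within 18 mm of the tray's middle and 8 degrees of square, leaning 46 to 69 degrees from level and touching the short plate, which still leans (63 to 77 degrees) in the first groove (x of long_foot in the frame of tray between -0.013 and 0.011 m and z of long_foot in the frame of tray between 0.004 and 0.012 m and y of long_foot in the frame of tray between -0.018 and 0.018 m and x of long_plate in the frame of tray below -0.008 m and angle between the y axis of long_plate and the y axis of tray, either way round below 0.14 rad and angle between long_plate's own z axis and vertical between 0.8 and 1.2 rad and contact force between long_plate and short_plate above 0.02 N and x of short_foot in the frame of tray between -0.04 and -0.013 m and z of short_foot in the frame of tray below 0.012 m and angle between short_plate's own z axis and vertical between 1.1 and 1.35 rad and linear speed of each of long_plate, short_plate below 0.01 m/s).
It fails at once if the glass jar is moved more than 20 mm (distance of jar from where it was at the start of the episode above 0.02 m).
It fails at once if the key cap is moved more than 20 mm (distance of key_cap from where it was at the start of the episode above 0.02 m).
It fails at once if the short plate is shifted more than 15 mm (distance of short_plate from where it was at the start of the episode above 0.015 m).
It also fails if it takes over 64 s, if anything falls off the work surface, if the arm or the gripper's body presses on something with over 40 N, if the wrist force passes 120 N, or if a joint passes its speed limit or range.

## Working session

There is one attempt and no reset: what is moved stays moved. The work goes in short steps, Python scripts to look and compute and a tool call to move; the robot and the scene stay as the last step left them, time stands still between calls to the robot, and variables do not carry over. Pictures are saved under pics/ and viewed, and the job is handed in when it is done.

Besides the shell and the picture viewer there is one more tool, called after "Call:" by a JSON object that holds its "method" and its "body". carry_out: Moves the arm, as the interface text tells. Shifts and turns lie within -1 to 1; 1 stands for 20 mm of shift or 0.1 rad of turn. Its arguments: {"type":"object","properties":{"increments":{"type":"array","items":{"type":"array"}},"squeeze":{"type":"number"}},"required":["increments"]}

```bash
ls; mkdir -p pics; python3 - <<'E'
from station import *
import cv2
o=get_obs(); print(o)
for n in("scene","side"):
    im,d=get_image(n); cv2.imwrite(f"pics/{n}0.png",im); print(n,get_calibration(n))
E
```

```text
pics
{'t': 0.0, 'q': array([ 1.01499295e+00,  5.33937285e-02,  1.61430648e+00,  2.78731115e-05,
        1.47600289e+00, -1.18958997e-01]), 'dq': array([-0.00181131, -0.00044484, -0.00118714, -0.00218392, -0.00082115,
        0.00012552]), 'effort': array([ 8.88747709e-04, -3.93702221e+01, -3.70167804e+01, -1.44067344e-04,
        7.30779153e-03,  1.71789143e-06]), 'tool_pos': array([0.2642589 , 0.56609191, 0.40343233]), 'tool_rot': array([-0.88266302,  1.38671562,  0.8812029 ]), 'contact_force': array([ 0.32032699,  0.56863011, -0.50950112]), 'wrist_torque': array([-0.05774752,  0.02684315,  0.01382921]), 'opening': 0.08536600043874908}
scene {'fx': 485.98536335689846, 'fy': 485.98536335689846, 'cx': 315.288360673276, 'cy': 237.4608730390332, 'position': array([ 1.02938173, -0.0370901 ,  0.78084979]), 'orientation': array([-2.10888318, -1.61059137,  0.4756632 ])}
side {'fx': 448.75591771678495, 'fy': 448.75591771678495, 'cx': 316.6559282858526, 'cy': 240.52331912057713, 'position': array([0.4348144 , 0.81034555, 0.48955988]), 'orientation': array([-0.28363795,  2.59493581, -1.54473765])}
```

View pics/scene0.png

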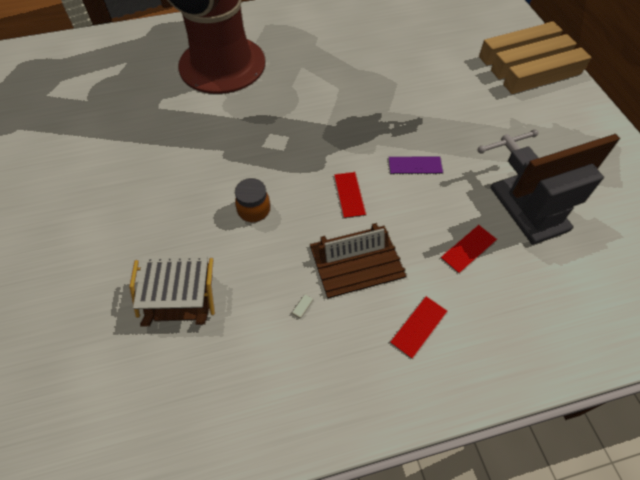

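View pics/side0.png

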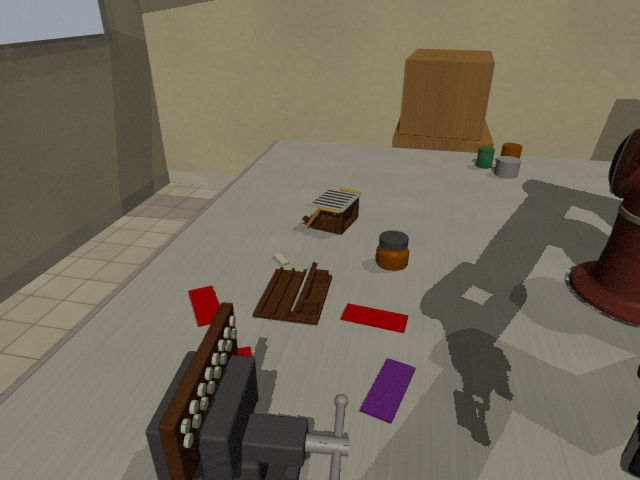

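Scene view: stand with the long plate at about (172,288), tray with the short plate at (358,262), jar (252,200), key cap (302,306). The flat red and purple plates on the bench are look-alikes. Next I'll measure poses.

```bash
cat > h.py <<'E'
import numpy as np, cv2
from scipy.spatial.transform import Rotation as R
from station import *
def cam(n):
    c=get_calibration(n); return c,R.from_rotvec(c["orientation"]).as_matrix(),np.array(c["position"])
def deproj(n,uv,d):
    c,M,p=cam(n); uv=np.atleast_2d(uv).astype(float); d=np.atleast_1d(d)
    P=np.c_[(uv[:,0]-c["cx"])/c["fx"]*d,(uv[:,1]-c["cy"])/c["fy"]*d,d]
    return P@M.T+p
def proj(n,P):
    c,M,p=cam(n); q=(np.atleast_2d(P)-p)@M
    return np.c_[c["fx"]*q[:,0]/q[:,2]+c["cx"],c["fy"]*q[:,1]/q[:,2]+c["cy"]]
def onz(n,uv,z):
    c,M,p=cam(n); uv=np.atleast_2d(uv).astype(float)
    r=np.c_[(uv[:,0]-c["cx"])/c["fx"],(uv[:,1]-c["cy"])/c["fy"],np.ones(len(uv))]@M.T
    return p+r*((z-p[2])/r[:,2])[:,None]
def tool():
    o=get_obs(); M=R.from_rotvec(o["tool_rot"]).as_matrix(); return o,M,o["tool_pos"]+0.155*M[:,0]
E
python3 - <<'E'
from h import *
im,d=get_image("scene")
for q in("long_plate","short_plate","stand","tray","jar","key_cap"):
    for r in masks_of("scene",q)[:3]:
        m=r["region"]; v,u=np.nonzero(m&(d>0)); P=deproj("scene",np.c_[u,v],d[v,u])
        print(q,round(r["p"],2),np.round(r["centre"]),len(u),P.mean(0).round(3),np.percentile(P[:,2],[2,50,98]).round(3))
for q in("long_plate","long_foot","stand_edge","stand_stop","stand","tray","groove","short_foot","short_plate"):
    print(q,[(round(r["p"],2),np.round(r["centre"],1)) for r in tip_of("scene",q)[:3]])
a=cv2.resize(im[225:350,100:240],None,fx=5,fy=5,interpolation=cv2.INTER_CUBIC); cv2.imwrite("pics/c1.png",a[:600])
a=cv2.resize(im[210:310,280:430],None,fx=5,fy=5,interpolation=cv2.INTER_CUBIC); cv2.imwrite("pics/c2.png",a)
E
```

```text
long_plate 0.95 [174. 281.] 3431 [ 0.608 -0.174  0.064] [0.062 0.065 0.067]
short_plate 0.81 [412. 162.] 895 [0.43  0.338 0.005] [0.002 0.005 0.008]
short_plate 0.74 [465. 248.] 1207 [0.649 0.359 0.004] [0.001 0.004 0.007]
short_plate 0.66 [419. 328.] 1571 [0.769 0.211 0.004] [0.001 0.004 0.007]
stand 0.69 [180. 309.] 1580 [ 0.63  -0.176  0.027] [0.003 0.019 0.067]
stand 0.44 [354. 266.] 3415 [0.636 0.144 0.011] [0.003 0.009 0.035]
tray 0.85 [357. 267.] 3498 [0.633 0.146 0.011] [0.004 0.009 0.035]
jar 0.85 [251. 203.] 1306 [ 0.464 -0.011  0.046] [0.005 0.058 0.065]
long_plate [(0.78, array([176., 281.]))]
long_foot [(0.57, array([163.3, 304.7]))]
stand_edge []
stand_stop [(0.62, array([174.2, 315.7]))]
stand [(0.66, array([177.5, 297.8]))]
tray [(0.49, array([355.9, 255.4]))]
groove [(0.72, array([356.7, 264.4])), (0.41, array([176.5, 278.8]))]
short_foot [(0.73, array([413.1, 155.2])), (0.68, array([354.7, 253.5])), (0.64, array([430.4, 329.8]))]
short_plate [(0.87, array([415.3, 162.7])), (0.81, array([349.6, 193.3])), (0.78, array([417.8, 325.5]))]
```

View pics/c1.png

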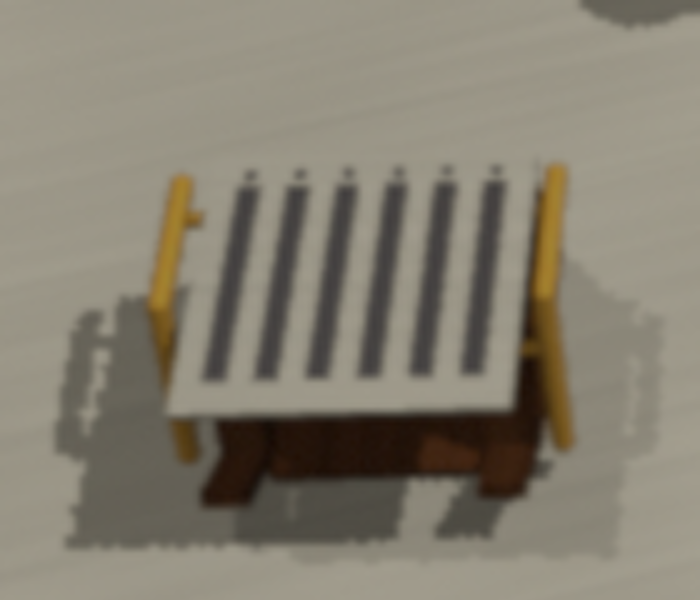

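View pics/c2.png

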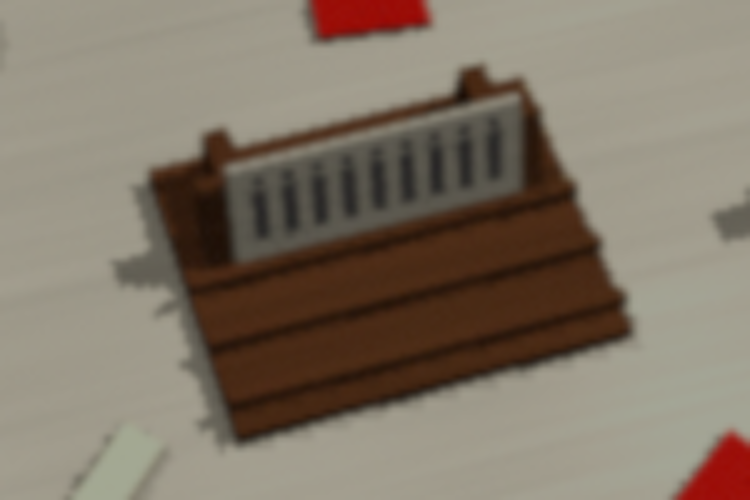

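```bash
cat > fit.py <<'E'
from h import *
from scipy.optimize import least_squares
def fit(n,model,uv,x0,planar=True):
    model=np.array(model,float);uv=np.array(uv,float)
    def T(x): 
        c,s=np.cos(x[2]),np.sin(x[2]); M=np.array([[c,-s,0],[s,c,0],[0,0,1]]); return model@M.T+[x[0],x[1],0]
    r=least_squares(lambda x:(proj(n,T(x))-uv).ravel(),x0,loss="soft_l1")
    return r.x,(proj(n,T(r.x))-uv)
E
python3 - <<'E'
from fit import *
o1=np.array([100,225]);o2=np.array([280,210])
f=lambda a,o:np.array(a)/5.+o
c=onz("scene",f([[167,415],[513,410],[538,163],[200,163]],o1),.064); print("plate",c.round(4), np.linalg.norm(c[0]-c[1]),np.linalg.norm(c[1]-c[2]))
# stand: rod bend at top surface (0,±.0635,.064..)
mod=[[0,-.0635,.0645],[0,.0635,.0645],[-.05,-.0635,.066],[-.05,.0635,.066]]
x,e=fit("scene",mod,f([[158,303],[545,292],[181,180],[556,170]],o1),[.61,-.17,0]);print("stand",x.round(4),e.round(1).tolist())
# tray
mod=[[.048,-.075,0],[.048,.075,0],[-.067,-.075,.008],[.033,-.075,.014],[.009,-.075,.014],[-.015,-.075,.014],[.033,.075,.014],[.009,.075,.014],[-.015,.075,.014]]
uv=f([[240,440],[630,335],[152,172],[232,402],[213,347],[195,283],[622,295],[598,240],[573,185]],o2)
y,e=fit("scene",mod,uv,[.63,.14,.2]);print("tray",y.round(4),e.round(1).tolist())
im,_=get_image("scene")
big=cv2.resize(im,None,fx=5,fy=5,interpolation=cv2.INTER_CUBIC)
def line(x,P,col):
    cc,s=np.cos(x[2]),np.sin(x[2]);M=np.array([[cc,-s,0],[s,cc,0],[0,0,1]])
    q=(proj("scene",np.array(P)@M.T+[x[0],x[1],0])*5+2).astype(int)
    cv2.polylines(big,[q.reshape(-1,1,2)],False,col,1)
s57,c57=np.sin(np.radians(57)),np.cos(np.radians(57))
for sgn in(-1,1):
    for b in (.038,.054):
        line(x,[[-.05,sgn*b,.06],[0,sgn*b,.06],[.0316,sgn*b,.0114],[.0316+.024*s57,sgn*b,.0114+.024*c57]],(0,255,0))
    line(x,[[-.05,sgn*.0635,.062],[0,sgn*.0635,.062],[.0316,sgn*.0635,.0134]],(0,255,255))
for rx in(-.0125,.0115,.0355):
    line(y,[[rx-.0025,-.075,.014],[rx+.0025,-.075,.014],[rx+.0025,.075,.014],[rx-.0025,.075,.014],[rx-.0025,-.075,.014]],(0,255,0))
line(y,[[-.067,-.075,.0],[.048,-.075,0],[.048,.075,0],[-.067,.075,0],[-.067,-.075,0]],(255,255,0))
line(y,[[-.031,-.055,.052],[-.031,.055,.052]],(255,0,255))
cv2.imwrite("pics/o1.png",big[1125:1725,500:1200]); cv2.imwrite("pics/o2.png",big[1050:1550,1400:2150])
E
```

```text
plate [[ 0.6394 -0.2374  0.064 ]
 [ 0.667  -0.1299  0.064 ]
 [ 0.5778 -0.1087  0.064 ]
 [ 0.5472 -0.2202  0.064 ]] 0.11097228553495407 0.09169318787640833
stand [ 0.6148 -0.1759 -0.232 ] [[-0.0, 1.2], [-0.1, 0.9], [0.1, -1.0], [0.0, -1.4]]
tray [0.6313 0.1504 0.0228] [[-0.0, 2.7], [1.3, 2.0], [-0.7, 0.6], [-0.8, -0.6], [-1.0, -1.2], [-1.3, 0.2], [0.9, -0.7], [0.7, -0.8], [0.9, -0.5]]
```

View pics/o1.png

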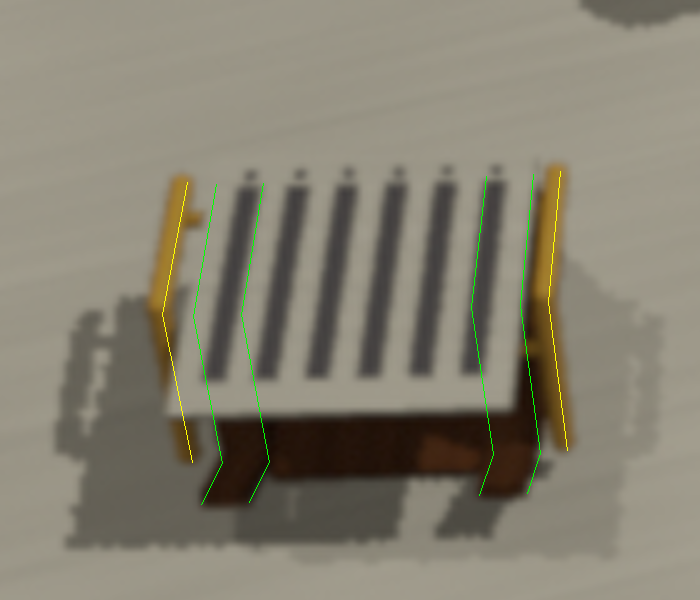

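View pics/o2.png

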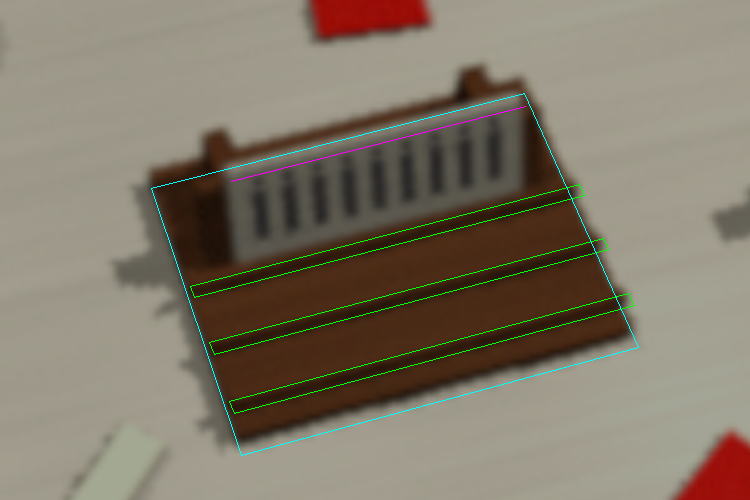

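Overlays match to about 2–4 mm. The dark rib bands are their shaded front faces, so the tray fit is biased forward by about 3 mm. I'll refit it, check for obstacles on the way, and work out the tool orientation.

```bash
python3 - <<'E'
from fit import *
o2=np.array([280,210]); f=lambda a,o:np.array(a)/5.+o
mod=[[.048,-.075,0],[.048,.075,0],[.038,-.075,.014],[.014,-.075,.014],[-.01,-.075,.014],[.038,.075,.014],[.014,.075,.014],[-.01,.075,.014],[-.031,-.055,.052],[-.031,.055,.052]]
uv=f([[240,440],[632,335],[232,402],[213,347],[195,283],[624,292],[598,240],[573,183],[228,167],[523,97]],o2)
y,e=fit("scene",mod,uv,[.63,.14,.2]);print("tray",y.round(4),e.round(1).tolist())
im,d=get_image("scene")
v,u=np.mgrid[100:250,440:640].reshape(2,-1); P=deproj("scene",np.c_[u,v],d[v,u]); P=P[(P[:,2]>.05)&(d[v,u]>0)]
print("tall",P.min(0),P.max(0))
o,M,g=tool(); print(M.round(3),g, cam("wrist")[2], cam("wrist")[1].round(2))
yaw=-.24
D=np.array([[0,-np.sin(yaw),np.cos(yaw)],[0,np.cos(yaw),np.sin(yaw)],[-1,0,0]])
ex=np.array([np.cos(yaw),np.sin(yaw),0])
for s in(1,-1):
    z=s*ex; x=np.array([0,0,-1]); yy=np.cross(z,x); T=np.c_[x,yy,z]
    print(s,R.from_matrix(T@M.T).as_rotvec())
E
```

```text
tray [0.6271 0.1508 0.0248] [[-0.4, 0.6], [0.3, -0.1], [-0.4, -0.2], [-0.6, -0.9], [-0.9, 0.6], [1.0, 0.1], [1.1, -0.5], [1.3, 0.1], [-0.1, 0.5], [-0.6, -0.5]]
tall [0.46484159 0.42780031 0.05002253] [0.65851161 0.60029685 0.19056659]
[[ 0.    -0.906  0.423]
 [-0.     0.423  0.906]
 [-1.    -0.    -0.   ]] [0.2644181  0.56629407 0.24970101] [0.19396976 0.59941046 0.37303114] [[ 0.42  0.86  0.27]
 [ 0.91 -0.4  -0.13]
 [ 0.    0.3  -0.95]]
1 [ 1.61500390e-05 -6.99394378e-07 -1.37395425e+00]
-1 [7.38071433e-07 1.70431488e-05 1.76763840e+00]
```

Call:
{"method": "carry_out", "body": {"increments": [[[0,0,-0.36],[0.44,-1,0],0],[[0,0,-0.36],[0.44,-1,0],0],[[0,0,-0.36],[0.44,-1,0],0],[[0,0,-0.36],[0.44,-1,0],0],[[0,0,-0.36],[0.44,-1,0],0],[[0,0,-0.36],[0.44,-1,0],0],[[0,0,-0.36],[0.44,-1,0],0],[[0,0,-0.36],[0.44,-1,0],0]], "squeeze": 20}}

```text
t: 1.8
tool_pos: [0.3354, 0.4023, 0.4049]
tool_rot: [-0.655, 1.468, 0.656]
contact_force: [-0.3, 0.4, -0.6]
opening: 0.0001
```

Call:
{"method": "carry_out", "body": {"increments": [[[0,0,-0.36],[0.44,-1,0],0],[[0,0,-0.36],[0.44,-1,0],0],[[0,0,-0.36],[0.44,-1,0],0],[[0,0,-0.36],[0.44,-1,0],0],[[0,0,-0.36],[0.44,-1,0],0],[[0,0,-0.36],[0.44,-1,0],0],[[0,0,-0.36],[0.44,-1,0],0],[[0,0,-0.36],[0.44,-1,0],0]]}}

```text
t: 2.6
tool_pos: [0.4076, 0.2352, 0.4061]
tool_rot: [-0.422, 1.524, 0.423]
contact_force: [1.0, 0.0, 0.2]
opening: 0.0004
```

Call:
{"method": "carry_out", "body": {"increments": [[[0,0,-0.36],[0.44,-1,0],0],[[0,0,-0.36],[0.44,-1,0],0],[[0,0,-0.36],[0.44,-1,0],0],[[0,0,-0.36],[0.44,-1,0],0],[[0,0,-0.36],[0.44,-1,0],0],[[0,0,-0.36],[0.44,-1,0],0],[[0,0,-0.36],[0.44,-1,0],0],[[0,0,-0.36],[0.44,-1,0],0]]}}

```text
t: 3.4
tool_pos: [0.4797, 0.068, 0.4077]
tool_rot: [-0.188, 1.554, 0.187]
contact_force: [0.8, -0.3, -0.3]
opening: -0.0002
```

Call:
{"method": "carry_out", "body": {"increments": [[[0,0,-0.4],[0.5,-1,0],0],[[0,0,-0.4],[0.5,-1,0],0],[[0,0,-0.4],[0.5,-1,0],0],[[0,0,-0.4],[0.5,-1,0],0],[[0,0,-0.4],[0.5,-1,0],0],[[0,0,-0.4],[0.5,-1,0],0]]}}

```text
t: 4.0
tool_pos: [0.5413, -0.0575, 0.4085]
tool_rot: [0.008, 1.56, -0.01]
contact_force: [1.8, 0.4, -0.1]
opening: -0.0001
```

Call:
{"method": "carry_out", "body": {"increments": [[[0,0,-0.4],[0.5,-1,0],0],[[0,0,-0.4],[0.5,-1,0],0],[[0,0,-0.4],[0.5,-1,0],0],[[0,0,-0.4],[0.5,-1,0],0],[[0,0,-0.4],[0.5,-0.9,0],0],[[0,0,0],[0,0,0],0]]}}

```text
t: 4.6
tool_pos: [0.5936, -0.1621, 0.4086]
tool_rot: [0.173, 1.552, -0.178]
contact_force: [0.0, 0.8, -1.1]
opening: -0.0003
```

```bash
python3 - <<'E'
from h import *
o,M,g=tool(); print(o["tool_pos"],M.round(3),g)
im,d=get_image("wrist"); cv2.imwrite("pics/w1.png",im); np.savez("w1.npz",im=im,d=d)
c,Mc,p=cam("wrist"); np.savez("w1c.npz",**{k:np.array(v) for k,v in c.items()}); print(c)
E
```

```text
[ 0.59360277 -0.16210077  0.40863851] [[ 0.011  0.222  0.975]
 [-0.004  0.975 -0.222]
 [-1.    -0.002  0.012]] [ 0.59529529 -0.16278176  0.25364925]
{'fx': 338.1200101815423, 'fy': 338.1200101815423, 'cx': 319.2939325014352, 'cy': 242.0978301461283, 'position': array([ 0.61031746, -0.08544195,  0.37679873]), 'orientation': array([ 2.8168255 , -0.31674372, -0.03565747])}
```

View pics/w1.png

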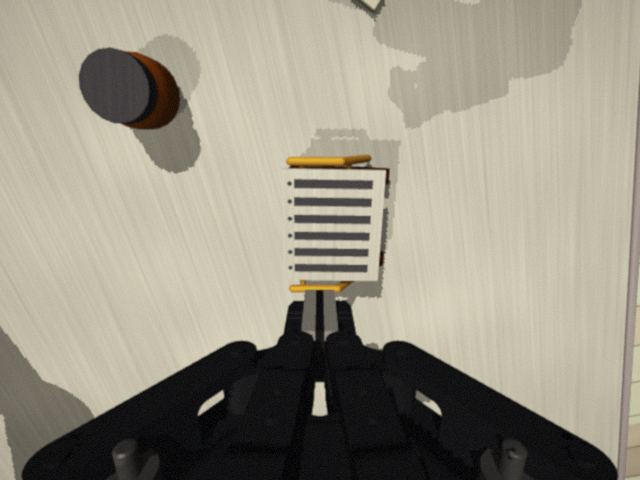

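Wrist view: the plate spans from (288,167) to (382,280), with its overhanging far edge on the right. The brass rods' bends are at (345,160) and (340,288). I'll measure from an enlarged crop.

```bash
python3 - <<'E'
from h import *
im=np.load("w1.npz")["im"]; cv2.imwrite("pics/w1c.png",cv2.resize(im[140:310,270:410],None,fx=3.5,fy=3.5,interpolation=cv2.INTER_CUBIC)); print(im[140:310,270:410].shape)
E
```

```text
(170, 140, 3)
```

View pics/w1c.png

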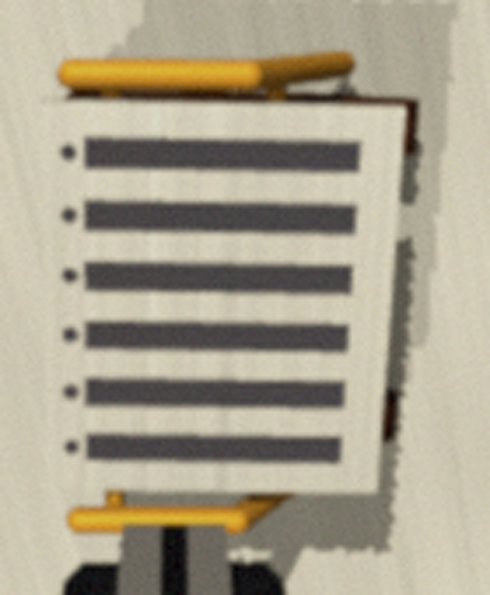

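```bash
python3 - <<'E'
from fit import *
f=lambda a:np.array(a)/3.5+[270,140]
c=onz("wrist",f([[47,99],[408,102],[378,494],[52,492]]),.064); print(c.round(4),[np.linalg.norm(c[i]-c[(i+1)%4]).round(4) for i in range(4)])
mod=[[s*.0475,t*.055,.064] for s,t in((-1,1),(1,1),(1,-1),(-1,-1))]
x,e=fit("wrist",mod,f([[47,99],[408,102],[378,494],[52,492]]),[.6,-.17,-.2]);print("plate",x.round(4),e.round(1).tolist())
mod=[[0,.0635,.065],[0,-.0635,.065]]
x,e=fit("wrist",mod,f([[262,72],[240,519]]),[.6,-.17,-.2]);print("stand",x.round(4),e.round(1).tolist())
# jaws tip pixel predicted for check
o,M,g=tool(); print(proj("wrist",o["tool_pos"]+.173*M[:,0]))
E
```

```text
[[ 0.575  -0.1073  0.064 ]
 [ 0.6663 -0.1288  0.064 ]
 [ 0.6399 -0.2366  0.064 ]
 [ 0.5485 -0.2149  0.064 ]] [np.float64(0.0938), np.float64(0.111), np.float64(0.0939), np.float64(0.1109)]
plate [ 0.6075 -0.1718 -0.2372] [[-0.9, 0.2], [0.4, 0.8], [0.8, -0.3], [-0.3, -0.7]]
stand [ 0.6151 -0.174  -0.2499] [[0.0, -0.4], [-0.0, 0.6]]
[[320.69582489 309.21421834]]
```

Call:
{"method": "carry_out", "body": {"increments": [[[0,0,-0.14],[0.3,-0.11,-1],0],[[0,0,0],[0.3,-0.11,-1],0],[[0,0,0],[0.3,-0.11,-1],0],[[0,0,0],[0.3,-0.11,-1],0],[[0,0,0],[0.3,-0.11,-1],0],[[0,0,0],[0.3,-0.11,-1],0],[[0,0,0],[0.2,-0.11,-0.5],0],[[0,0,0],[0.2,-0.08,-0.2],0]]}}

```text
t: 5.45
tool_pos: [0.6364, -0.1714, 0.2735]
tool_rot: [0.177, 1.549, -0.178]
contact_force: [-0.1, 0.3, -0.4]
opening: 0.0001
```

```bash
cat > st.py <<'E'
from h import *
o,M,g=tool(); t=o["tool_pos"]+.173*M[:,0]
E0=np.array([.615,-.174,0]);yw=-.238
Rs=np.array([[np.cos(yw),-np.sin(yw),0],[np.sin(yw),np.cos(yw),0],[0,0,1]])
print("t",o["t"],"tip world",t.round(4),"tip in stand",((t-E0)@Rs).round(4),"x in stand",(M[:,0]@Rs).round(3),"z",(M[:,2]@Rs).round(3),"F",o["contact_force"].round(2),"op",round(o["opening"],4))
E
python3 st.py
```

```text
t 5.45 tip world [ 0.6388 -0.1717  0.1005] tip in stand [0.0226 0.0078 0.1005] x in stand [ 0.014  0.001 -1.   ] z [1.    0.012 0.014] F [-0.07  0.33 -0.36] op 0.0001
```

Call:
{"method": "carry_out", "body": {"increments": [[[0,0,0],[0.1,-0.25,-0.6],0],[[0,0,0],[0.1,-0.25,-0.6],0],[[0,0,0],[0,0,-0.3],0],[[0,0,0],[0,0,0],0]]}}

```text
t: 5.85
tool_pos: [0.6412, -0.1819, 0.2429]
tool_rot: [0.176, 1.547, -0.177]
contact_force: [-0.6, -0.1, -0.6]
opening: 0.0003
```

```bash
python3 st.py
```

```text
t 5.85 tip world [ 0.644  -0.1824  0.0699] tip in stand [ 0.0302 -0.0014  0.0699] x in stand [ 0.016  0.001 -1.   ] z [1.    0.013 0.016] F [-0.59 -0.11 -0.61] op 0.0003
```

Call:
{"method": "carry_out", "body": {"increments": [[[0,0,0],[0,0,-0.4],0],[[0,0,0],[0,0,-0.4],0],[[0,0,0],[0,0,-0.4],0]]}}

```text
t: 6.15
tool_pos: [0.642, -0.1824, 0.2199]
tool_rot: [0.175, 1.543, -0.178]
contact_force: [0.2, -0.5, -0.0]
opening: 0.0002
```

```bash
python3 st.py; python3 - <<'E'
from h import *
im,d=get_image("scene"); cv2.imwrite("pics/s2.png",cv2.resize(im[225:345,90:250],None,fx=4,fy=4))
im,d=get_image("side"); cv2.imwrite("pics/d2.png",cv2.resize(im[130:260,260:430],None,fx=4,fy=4))
E
```

```text
t 6.15 tip world [ 0.6455 -0.1832  0.0469] tip in stand [ 0.0318 -0.0017  0.0469] x in stand [ 0.021  0.    -1.   ] z [1.    0.013 0.021] F [ 0.21 -0.49 -0.04] op 0.0002
```

View pics/d2.png

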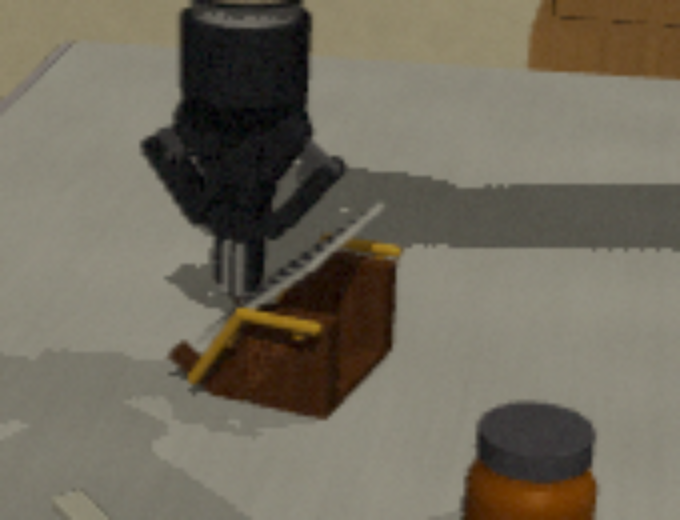

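Call:
{"method": "carry_out", "body": {"increments": [[[0,0,0],[0.1,-0.02,-0.4],0],[[0,0,0],[0.13,-0.03,-0.22],0],[[0,0,0],[0.13,-0.03,-0.22],0]]}}

```text
t: 6.55
tool_pos: [0.6497, -0.184, 0.2022]
tool_rot: [0.175, 1.543, -0.178]
contact_force: [0.2, 0.1, 4.2]
opening: -0.0003
```

```bash
python3 st.py; python3 - <<'E'
from h import *
im,d=get_image("scene"); cv2.imwrite("pics/s3.png",cv2.resize(im[225:345,90:250],None,fx=4,fy=4))
im,d=get_image("side"); cv2.imwrite("pics/d3.png",cv2.resize(im[130:260,260:430],None,fx=4,fy=4))
E
```

```text
t 6.55 tip world [ 0.6533 -0.1848  0.0292] tip in stand [ 0.0397 -0.0014  0.0292] x in stand [ 0.021  0.    -1.   ] z [1.    0.013 0.021] F [0.24 0.13 4.23] op -0.0003
```

View pics/d3.png

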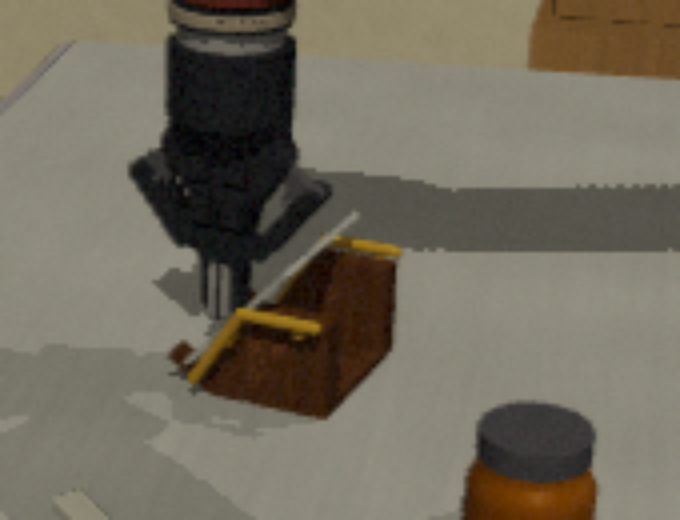

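View pics/s3.png

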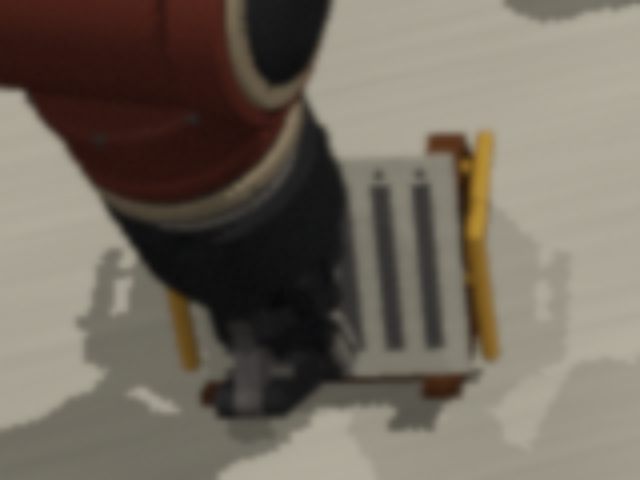

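The plate is tipped onto the slope. I'll drag it a bit further to make sure it reaches the stops, then lift off along the normal.

Call:
{"method": "carry_out", "body": {"increments": [[[0,0,0],[0.13,-0.03,-0.21],0],[[0,0,0],[0.13,-0.03,-0.21],0],[[0,0,0],[0.13,-0.03,-0.2],0]]}}

```text
t: 6.95
tool_pos: [0.6586, -0.1861, 0.19]
tool_rot: [0.174, 1.541, -0.178]
contact_force: [0.2, 0.7, 2.1]
opening: 0.0001
```

```bash
python3 st.py; python3 - <<'E'
from h import *
im,d=get_image("side"); cv2.imwrite("pics/d4.png",cv2.resize(im[130:260,260:430],None,fx=4,fy=4))
E
```

```text
t 6.95 tip world [ 0.6625 -0.187   0.0171] tip in stand [ 0.0492 -0.0015  0.0171] x in stand [ 0.023  0.    -1.   ] z [1.    0.013 0.023] F [0.21 0.73 2.13] op 0.0001
```

View pics/d4.png

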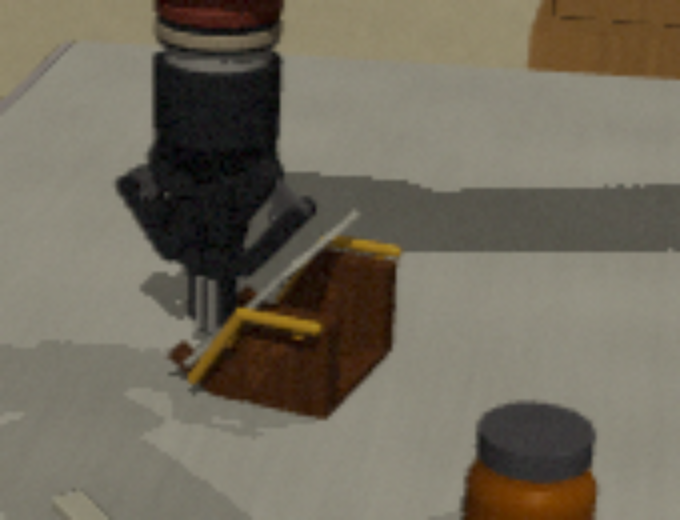

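The plate hasn't moved since the last picture, so it sits at the stops. I'll back off away from it and check.

Call:
{"method": "carry_out", "body": {"increments": [[[0,0,0],[0.5,-0.12,0.3],0],[[0,0,0],[0.6,-0.15,0.6],0],[[0,0,0],[0.3,0,1],0],[[0,0,0],[0,0,1],0],[[0,0,0],[0,0,1],0.4],[[0,0,0],[-0.5,0,1],0.4],[[0,0,0],[-1,0.3,1],0.4],[[0,0,0],[-1,0.3,1],0.4]]}}

```text
t: 7.8
tool_pos: [0.6381, -0.1796, 0.3251]
tool_rot: [0.178, 1.555, -0.176]
contact_force: [0.1, 1.0, -0.1]
opening: 0.0346
```

```bash
python3 st.py; python3 - <<'E'
from h import *
im,d=get_image("side"); cv2.imwrite("pics/d5.png",cv2.resize(im[130:260,260:430],None,fx=4,fy=4))
im,d=get_image("wrist"); cv2.imwrite("pics/w5.png",im)
E
```

```text
t 7.8 tip world [ 0.6396 -0.1795  0.1521] tip in stand [0.0252 0.0004 0.1521] x in stand [ 0.008  0.002 -1.   ] z [1.    0.013 0.008] F [ 0.14  1.03 -0.11] op 0.0346
```

View pics/d5.png

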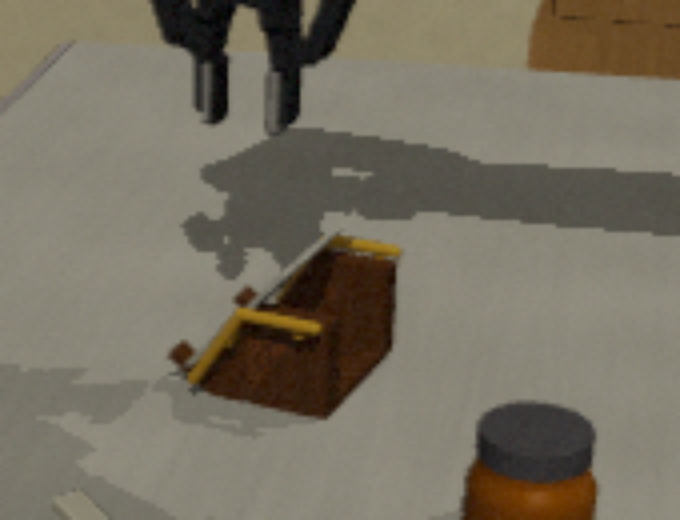

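View pics/w5.png

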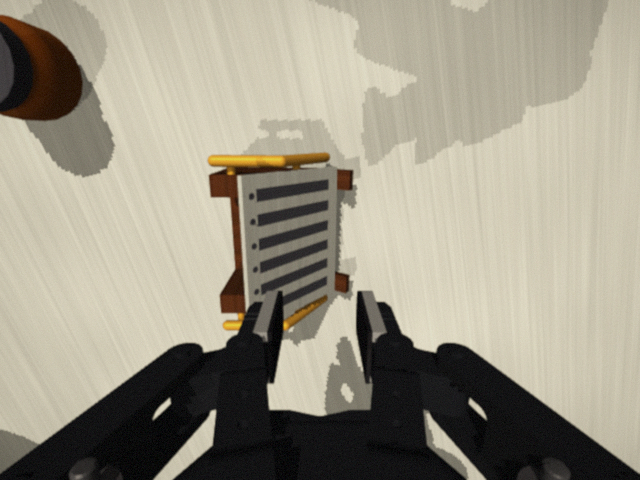

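After release the plate slid the rest of the way and stays on the slope (wrist view: raised edge at about x=240 px, foot near the stop blocks at (345,180) and (342,283)). Next I'll compare the measured raised edge with the predicted pose.

```bash
python3 - <<'E'
from h import *
im,d=get_image("wrist")
for r in masks_of("wrist","long_plate")[:2]:
    m=r["region"]; print(r["p"],r["centre"],m.sum())
    m=cv2.erode(m.astype(np.uint8),np.ones((5,5)))>0
    v,u=np.nonzero(m&(d>0)); P=deproj("wrist",np.c_[u,v],d[v,u])
    E0=np.array([.615,-.174,0]);yw=-.238
    Rs=np.array([[np.cos(yw),-np.sin(yw),0],[np.sin(yw),np.cos(yw),0],[0,0,1]])
    Q=(P-E0)@Rs
    c=np.median(Q,0); k=np.abs(Q-c).max(1)<.06; Q=Q[k]
    for _ in range(3):
        c=Q.mean(0); n=np.linalg.svd(Q-c,full_matrices=False)[2][2]; n*=np.sign(n[2]); Q=Q[np.abs((Q-c)@n)<.004]
    print("n",n.round(3),"tilt",np.degrees(np.arccos(n[2])),"c",c.round(4),"min",Q.min(0).round(4),"max",Q.max(0).round(4))
s,c=np.sin(np.radians(57)),np.cos(np.radians(57))
pts=[]
for yy in(-.055,.055):
    for L in (0,.095): pts.append([.0316-L*c+.004*s,yy,.0114+L*s+.004*c])
W=np.array(pts)@Rs.T+E0
uv=proj("wrist",W);print(uv.round(0))
for i,j in((0,1),(1,3),(3,2),(2,0)): cv2.line(im,tuple(map(int,uv[i])),tuple(map(int,uv[j])),(0,255,0),1)
cv2.imwrite("pics/w6.png",cv2.resize(im[130:350,180:400],None,fx=2.7,fy=2.7))
E
```

```text
0.55 [284.1, 236.5] 12593
n [0.752 0.003 0.659] tilt 48.744933523957826 c [0.0032 0.0087 0.0547] min [-0.0259 -0.0501  0.0139] max [0.0377 0.0537 0.0873]
[[328. 289.]
 [256. 339.]
 [330. 165.]
 [247. 176.]]
```

View pics/w6.png

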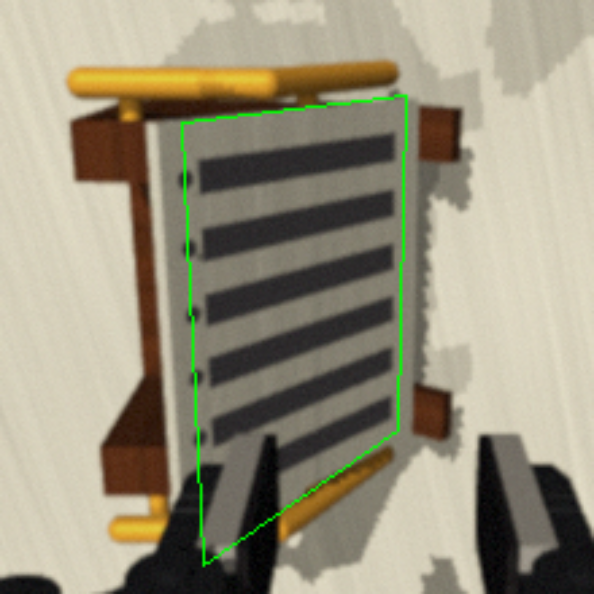

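```bash
python3 - <<'E'
from h import *
E0=np.array([.615,-.174,0]);yw=-.238
Rs=np.array([[np.cos(yw),-np.sin(yw),0],[np.sin(yw),np.cos(yw),0],[0,0,1]])
for n,(a,b,c,e) in {"side":(180,240,295,370),"scene":(240,330,115,230)}.items():
    im,d=get_image(n); k=8 if n=="side" else 6
    big=cv2.resize(im,None,fx=k,fy=k,interpolation=cv2.INTER_CUBIC)
    for tilt,t,col in((57,0,(0,255,0)),(49,.008,(0,0,255))):
        s,cc=np.sin(np.radians(tilt)),np.cos(np.radians(tilt))
        f=np.array([.0316+.839*t,0,.0114+.545*t]); 
        W=np.array([f+[-L*cc+.004*s,yy,L*s+.004*cc] for yy,L in((-.055,0),(-.055,.095),(.055,.095),(.055,0))])@Rs.T+E0
        cv2.polylines(big,[(proj(n,W)*k+k/2).astype(int).reshape(-1,1,2)],True,col,1)
    cv2.imwrite(f"pics/{n}7.png",big[a*k:b*k,c*k:e*k])
E
```

```text
(no output)
```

View pics/side7.png

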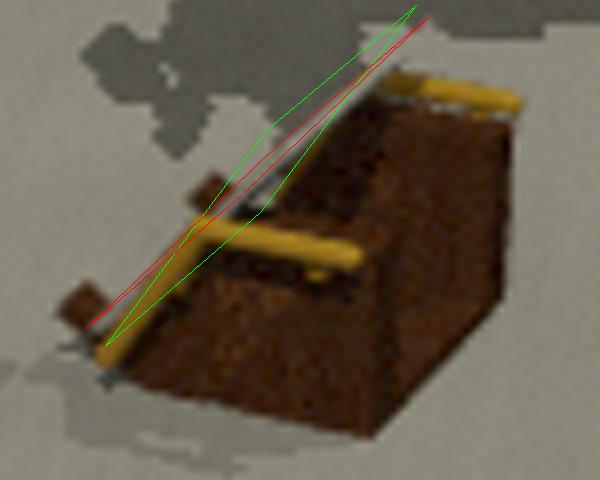

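View pics/scene7.png

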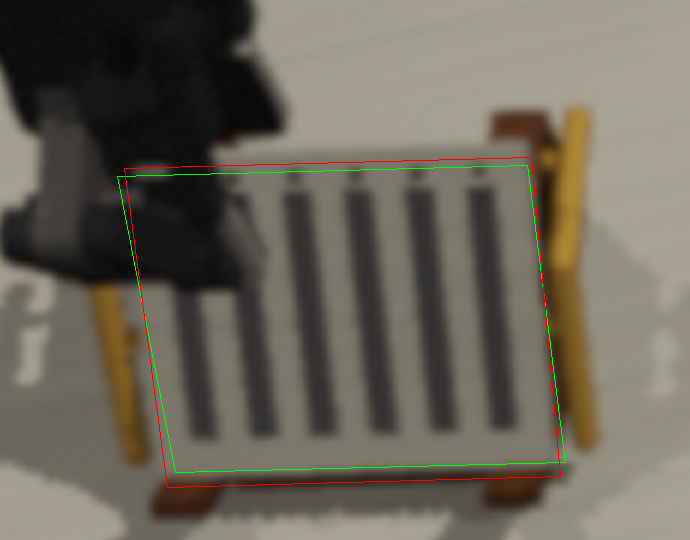

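```bash
python3 - <<'E'
from h import *
im,d=get_image("wrist"); cv2.imwrite("pics/w8.png",cv2.resize(im[150:320,220:370],None,fx=3.5,fy=3.5,interpolation=cv2.INTER_CUBIC))
im,d=get_image("scene"); cv2.imwrite("pics/s8.png",cv2.resize(im[250:340,120:230],None,fx=6,fy=6,interpolation=cv2.INTER_CUBIC))
E
```

```text
(no output)
```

View pics/w8.png

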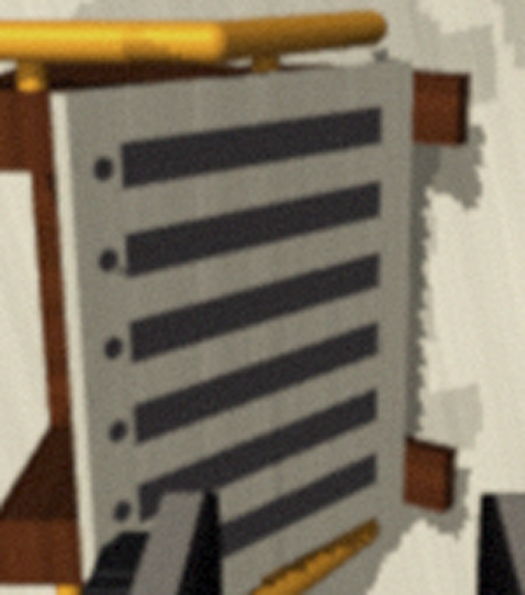

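View pics/s8.png

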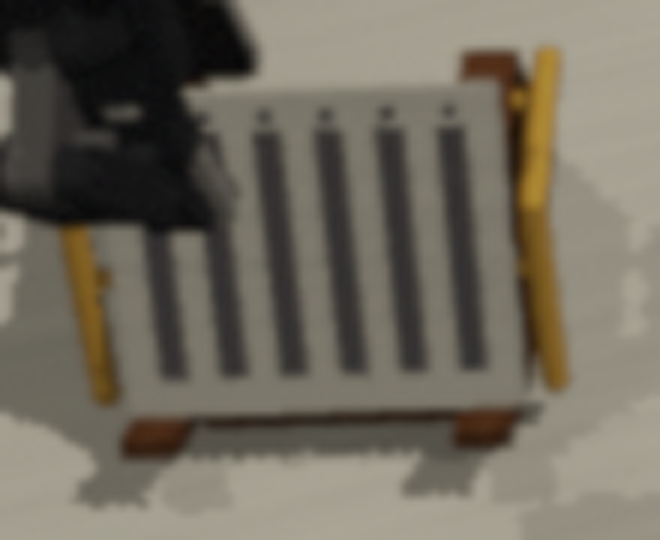

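```bash
python3 - <<'E'
from h import *
from scipy.optimize import least_squares
E0=np.array([.615,-.174,0]);yw=-.238
Rs=np.array([[np.cos(yw),-np.sin(yw),0],[np.sin(yw),np.cos(yw),0],[0,0,1]])
C={"RL":[-.095,.055,.004],"FL":[0,.055,.004],"FR":[0,-.055,.004],"RLu":[-.095,.055,0]}
obs=[("wrist","RL",np.array([72,93])/3.5+[220,150]),("wrist","FL",np.array([413,62])/3.5+[220,150]),("wrist","RLu",np.array([52,96])/3.5+[220,150]),
("scene","RL",np.array([500,83])/6+[120,250]),("scene","FL",np.array([522,405])/6+[120,250]),("scene","FR",np.array([135,415])/6+[120,250])]
cams={n:cam(n) for n in("wrist","scene")}
def pr(n,P):
    c,M,p=cams[n]; q=(P-p)@M; return np.array([c["fx"]*q[0]/q[2]+c["cx"],c["fy"]*q[1]/q[2]+c["cy"]])
def res(x,sel=None):
    Rp=R.from_euler("ZYX",[yw+x[3],x[4],x[5]]).as_matrix()
    f=Rs@x[:3]+E0
    return np.concatenate([pr(n,f+Rp@np.array(C[k]))-uv for n,k,uv in obs if sel is None or n==sel])
for sel in(None,):
    r=least_squares(res,[.032,0,.012,0,1.0,0],args=(sel,))
    print("foot in stand",r.x[:3].round(4),"yaw,tilt,roll deg",np.degrees(r.x[3:]).round(1)); print(r.fun.round(1))
def res2(x): return res([x[0],x[1],x[2],x[3],x[4],0])
r=least_squares(res2,[.032,0,.012,0,1.0]);print("noroll",r.x[:3].round(4),np.degrees(r.x[3:]).round(1),r.fun.round(1))
E
```

```text
foot in stand [ 0.0359 -0.0007  0.0172] yaw,tilt,roll deg [-0.1 49.9  0.2]
[-0.8  0.6 -0.  -0.2  0.6 -0.9 -0.9  0.7  0.4 -0.1 -0.5 -0.2]
noroll [ 0.036  -0.0007  0.0174] [-0.2 50. ] [-0.8  0.6 -0.  -0.2  0.6 -0.9 -0.9  0.7  0.4 -0.1 -0.6 -0.1]
```

Fit of the plate, with residuals under 1 px: tilt 50°, foot at (36, 17) mm in the stand frame. It leans on the edge with its foot about 6 mm out on the stop faces. That is within the limits for step 2, but I'd rather have it flush, so I'll nudge the lower part in along the slope's normal.

Call:
{"method": "carry_out", "body": {"increments": [[[0,0,0],[0.8,-0.2,0],0],[[0,0,0],[0.8,-0.2,0],0],[[0,0,0],[0.7,-0.17,-0.6],0],[[0,0,0],[0,0,-1],0],[[0,0,0],[0,0,-1],0],[[0,0,0],[0,0,-1],0],[[0,0,0],[0,0,-1],0],[[0,0,0],[0,0,-0.5],0]]}}

```text
t: 9.0
tool_pos: [0.6884, -0.1922, 0.2086]
tool_rot: [0.18, 1.565, -0.174]
contact_force: [-0.4, -0.2, -0.1]
opening: 0.0002
```

```bash
python3 st.py
```

```text
t 9.0 tip world [ 0.6883 -0.1915  0.0356] tip in stand [0.0754 0.0003 0.0356] x in stand [-0.002  0.004 -1.   ] z [ 1.     0.013 -0.002] F [-0.43 -0.19 -0.14] op 0.0002
```

Call:
{"method": "carry_out", "body": {"increments": [[[0,0,0],[-0.35,0.08,0.1],0],[[0,0,0],[-0.35,0.08,-0.15],0],[[0,0,0],[-0.3,0.08,-0.2],0],[[0,0,0],[-0.3,0.08,-0.2],0],[[0,0,0],[-0.25,0.06,-0.16],0]]}}

```text
t: 9.5
tool_pos: [0.6557, -0.1842, 0.1955]
tool_rot: [0.18, 1.565, -0.174]
contact_force: [0.5, -0.5, 0.2]
opening: -0.0
```

```bash
python3 st.py
```

```text
t 9.5 tip world [ 0.6555 -0.1835  0.0225] tip in stand [0.0416 0.0003 0.0225] x in stand [-0.002  0.004 -1.   ] z [ 1.     0.013 -0.002] F [ 0.5  -0.54  0.2 ] op -0.0
```

Call:
{"method": "carry_out", "body": {"increments": [[[0,0,0],[-0.2,0.05,-0.13],0],[[0,0,0],[0,0,0],0]]}}

```text
t: 9.7
tool_pos: [0.6509, -0.1831, 0.1936]
tool_rot: [0.18, 1.563, -0.174]
contact_force: [-0.1, 0.9, 0.0]
opening: -0.0003
```

```bash
python3 st.py; python3 - <<'E'
from h import *
im,d=get_image("wrist"); cv2.imwrite("pics/w9.png",im)
im,d=get_image("scene"); cv2.imwrite("pics/s9.png",cv2.resize(im[250:340,120:230],None,fx=6,fy=6,interpolation=cv2.INTER_CUBIC))
E
```

```text
t 9.7 tip world [ 0.6511 -0.1825  0.0206] tip in stand [0.037  0.0003 0.0206] x in stand [-0.     0.004 -1.   ] z [ 1.     0.012 -0.   ] F [-0.12  0.86  0.04] op -0.0003
```

View pics/w9.png

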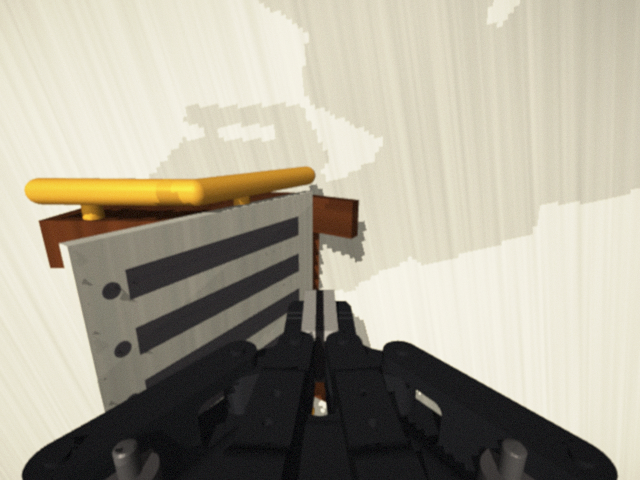

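View pics/s9.png

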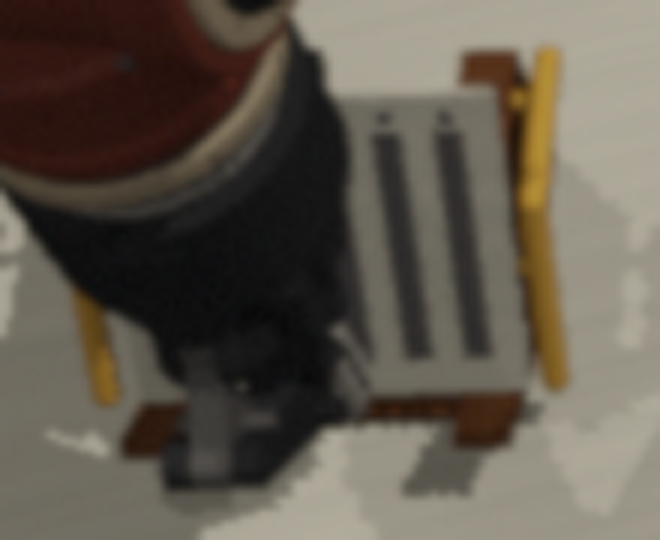

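The plate moved in: its foot edge in the scene crop went from 410 to 395, and its raised edge from 83 to 92. Retreating along the normal, then up.

Call:
{"method": "carry_out", "body": {"increments": [[[0,0,0],[0.2,-0.05,0.13],0],[[0,0,0],[0.5,-0.12,0.33],0],[[0,0,0],[0.6,-0.15,0.4],0],[[0,0,0],[0.2,0,1],0.4],[[0,0,0],[0,0,1],0.4],[[0,0,0],[-0.6,0.15,1],0.4],[[0,0,0],[-1,0.25,1],0.4],[[0,0,0],[-1,0.25,1],0.4]]}}

```text
t: 10.6
tool_pos: [0.635, -0.1781, 0.3157]
tool_rot: [0.18, 1.563, -0.174]
contact_force: [0.9, -0.6, 0.8]
opening: 0.0342
```

```bash
python3 st.py; python3 - <<'E'
from h import *
o=get_obs()
im,d=get_image("wrist"); cv2.imwrite("pics/w10.png",cv2.resize(im[120:330,200:370],None,fx=3.5,fy=2.8,interpolation=cv2.INTER_CUBIC))
im,d=get_image("scene"); cv2.imwrite("pics/s10.png",cv2.resize(im[250:340,120:230],None,fx=6,fy=6,interpolation=cv2.INTER_CUBIC))
E
```

```text
t 10.6 tip world [ 0.6352 -0.1774  0.1427] tip in stand [0.0205 0.0014 0.1427] x in stand [ 0.     0.004 -1.   ] z [1.    0.013 0.   ] F [ 0.86 -0.62  0.8 ] op 0.0342
```

View pics/w10.png

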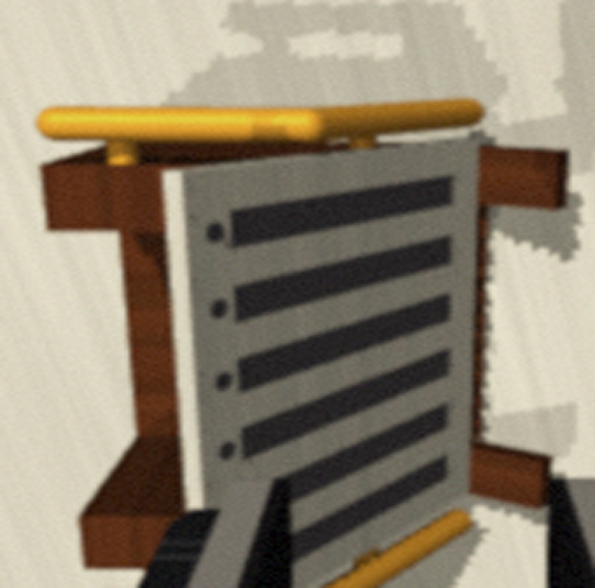

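View pics/s10.png

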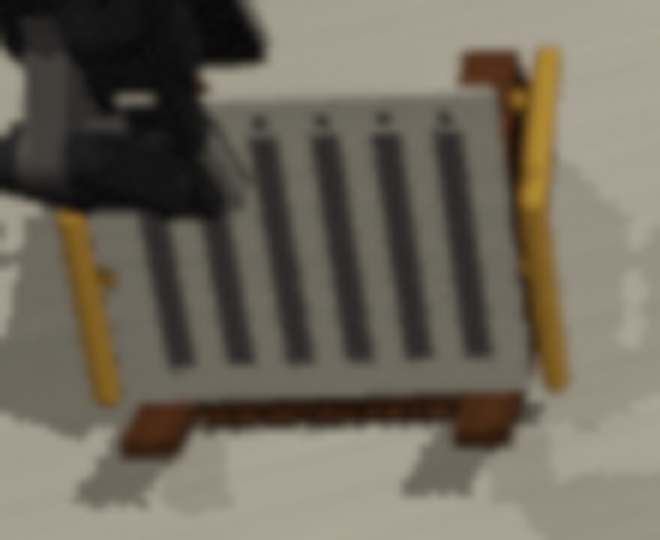

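```bash
cat > pf.py <<'E'
from h import *
from scipy.optimize import least_squares
E0=np.array([.615,-.174,0]);yw=-.238
Rs=np.array([[np.cos(yw),-np.sin(yw),0],[np.sin(yw),np.cos(yw),0],[0,0,1]])
w=lambda a:np.array(a)/[3.5,2.8]+[200,120]
s=lambda a:np.array(a)/6.+[120,250]
C={"RL":[-.095,.055,.004],"FL":[0,.055,.004],"FR":[0,-.055,.004],"RLu":[-.095,.055,0]}
obs=[("wrist","RL",w([185,175])),("wrist","RLu",w([163,172])),("wrist","FL",w([480,140])),("scene","RL",s([497,92])),("scene","FL",s([525,393])),("scene","FR",s([133,403]))]
cams={n:cam(n) for n in("wrist","scene")}
def pr(n,P):
    c,M,p=cams[n]; q=(P-p)@M; return np.array([c["fx"]*q[0]/q[2]+c["cx"],c["fy"]*q[1]/q[2]+c["cy"]])
def res(x):
    Rp=R.from_euler("ZY",[yw+x[3],x[4]]).as_matrix(); f=Rs@x[:3]+E0
    return np.concatenate([pr(n,f+Rp@np.array(C[k]))-uv for n,k,uv in obs])
r=least_squares(res,[.032,0,.012,0,1.0]);print("foot in stand",r.x[:3].round(4),"yaw,tilt",np.degrees(r.x[3:]).round(1),r.fun.round(1))
Rp=R.from_euler("ZY",[yw+r.x[3],r.x[4]]).as_matrix(); f=Rs@r.x[:3]+E0
print("foot world",f.round(4),"raised mid (mid-thickness)",(f+Rp@[-.095,0,.002]).round(4))
# grasp pose: tip 22 mm past the raised edge
tip=f+Rp@[-.095+.022,0,.002]; x=Rp[:,0]; z=Rp[:,2]; T=np.c_[x,np.cross(z,x),z]
o,M,g=tool(); print("T",T.round(3)); print("tip target",tip.round(4),"tcp",(tip-.173*x).round(4),"now tcp",o["tool_pos"].round(4))
rv=R.from_matrix(T@M.T).as_rotvec(); print("turn needed",rv.round(3))
np.savez("grasp.npz",tip=tip,x=x,T=T,f=f,Rp=Rp)
E
python3 pf.py
```

```text
foot in stand [ 0.0314 -0.0015  0.0158] yaw,tilt [-0.2 57. ] [-0.6 -0.5  0.4 -0.  -0.  -0.1 -1.8  0.5 -0.1  0.1  0.  -0.1]
foot world [ 0.6452 -0.1828  0.0158] raised mid (mid-thickness) [ 0.5966 -0.1709  0.0966]
T [[ 0.528  0.24   0.815]
 [-0.13   0.971 -0.201]
 [-0.839 -0.     0.544]]
tip target [ 0.6082 -0.1737  0.0782] tcp [ 0.5169 -0.1512  0.2233] now tcp [ 0.6353 -0.1781  0.3192]
turn needed [-0.134 -0.553 -0.017]
```

Flush now: tilt 57.0°, foot x 31.4 mm. Foot z reads 15.8 against the 11.4 mm geometry allows, so I'll trust the geometry and bias z down by about 2–3 mm. Moving to the pre-grasp in line with the plate.

Call:
{"method": "carry_out", "body": {"increments": [[[-0.17,-0.69,-0.02],[-0.94,0.22,0],0.4],[[-0.17,-0.69,-0.02],[-0.94,0.22,0],0.4],[[-0.17,-0.69,-0.02],[-0.94,0.22,0],0.4],[[-0.17,-0.69,-0.02],[-0.94,0.22,0],0.4],[[-0.17,-0.69,-0.02],[-0.94,0.22,-0.6],0.4],[[-0.17,-0.69,-0.02],[-0.94,0.22,-0.6],0.4],[[-0.17,-0.69,-0.02],[-0.94,0.22,-0.6],0.4],[[-0.17,-0.69,-0.02],[-0.94,0.22,-0.6],0.4]]}}

```text
t: 11.5
tool_pos: [0.4894, -0.145, 0.2731]
tool_rot: [0.114, 0.959, -0.226]
contact_force: [-0.0, -0.1, 0.0]
opening: 0.0345
```

```bash
cat > gp.py <<'E'
from h import *
G=np.load("grasp.npz"); o,M,g=tool(); t=o["tool_pos"]+.173*M[:,0]; tip=G["tip"]-[0,0,.0025]; T=G["T"]
print("t",o["t"],"tip err in tool axes (x along,y,z normal) mm",((tip-t)@T*1000).round(1),"turn left",R.from_matrix(T@M.T).as_rotvec().round(3),"F",o["contact_force"].round(1),"op",round(o["opening"],4))
E
python3 gp.py; python3 -c "
from h import *
im,d=get_image('side'); cv2.imwrite('pics/d11.png',cv2.resize(im[100:260,260:460],None,fx=3.5,fy=3.5))
im,d=get_image('wrist'); cv2.imwrite('pics/w11.png',im)"
```

```text
t 11.5 tip err in tool axes (x along,y,z normal) mm [ 59.2   1.2 -10.3] turn left [0.011 0.03  0.001] F [-0.  -0.1  0. ] op 0.0345
```

View pics/d11.png

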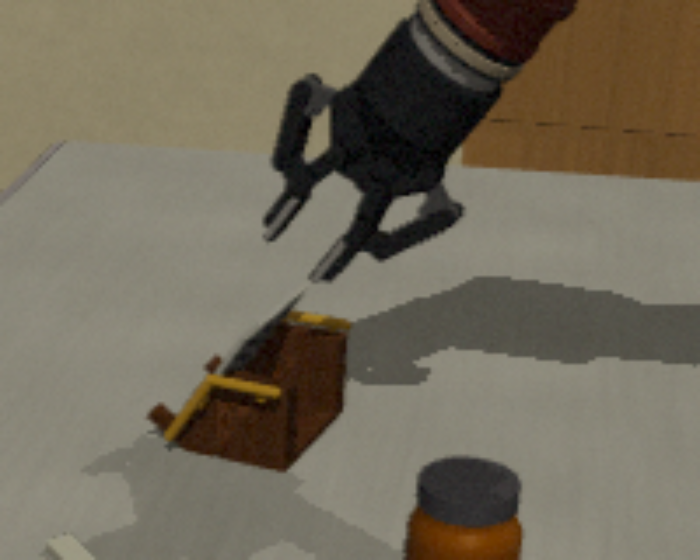

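View pics/w11.png

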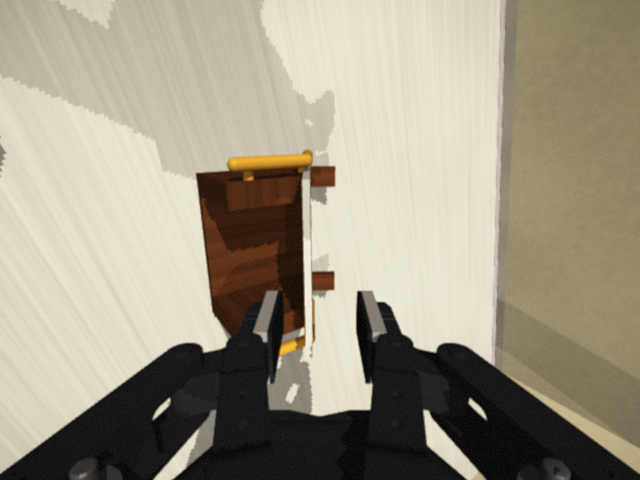

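Call:
{"method": "carry_out", "body": {"increments": [[[0.11,0.3,0],[0.1,0,-0.4],0.4],[[0,0,0],[0.2,-0.06,-0.5],0.4],[[0,0,0],[0.1,-0.03,-0.3],0.4]]}}

```text
t: 11.9
tool_pos: [0.4993, -0.1474, 0.2476]
tool_rot: [0.123, 0.999, -0.222]
contact_force: [0.4, -0.1, 0.3]
opening: 0.0342
```

```bash
python3 gp.py; python3 -c "
from h import *
im,d=get_image('side'); cv2.imwrite('pics/d12.png',cv2.resize(im[100:260,260:460],None,fx=3.5,fy=3.5))
im,d=get_image('wrist'); cv2.imwrite('pics/w12.png',im)"
```

```text
t 11.9 tip err in tool axes (x along,y,z normal) mm [32.2  0.5  2.1] turn left [-0.003 -0.009  0.001] F [ 0.4 -0.1  0.3] op 0.0342
```

View pics/w12.png

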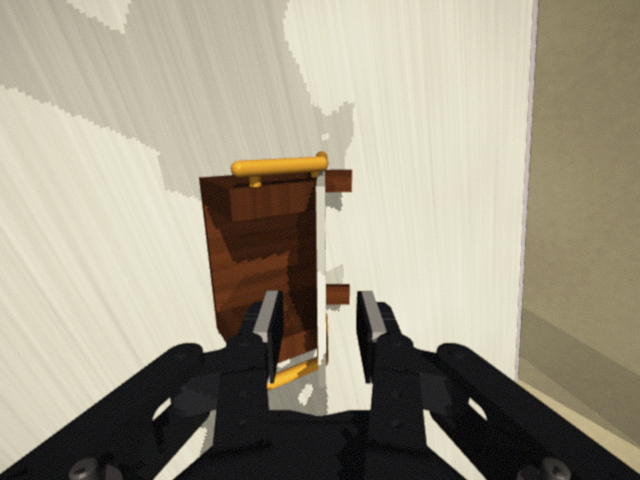

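The plate edge is seen end-on at column 321, midway between the jaws (270–370). Advancing 31 mm and closing.

Call:
{"method": "carry_out", "body": {"increments": [[[0,0,0],[0.28,-0.07,-0.44],0.4],[[0,0,0],[0.28,-0.07,-0.44],0.4],[[0,0,0],[0.28,-0.07,-0.44],0.4],[[0,0,0],[0,0,0],0.4]]}}

```text
t: 12.4
tool_pos: [0.5191, -0.1525, 0.2214]
tool_rot: [0.122, 0.999, -0.222]
contact_force: [-0.7, 1.3, 0.5]
opening: 0.0342
```

```bash
python3 gp.py; python3 -c "
from h import *
im,d=get_image('side'); cv2.imwrite('pics/d13.png',cv2.resize(im[100:260,260:460],None,fx=3.5,fy=3.5))
im,d=get_image('wrist'); cv2.imwrite('pics/w13.png',im)"
```

```text
t 12.4 tip err in tool axes (x along,y,z normal) mm [-0.9  0.7 -0.8] turn left [-0.003 -0.008  0.001] F [-0.7  1.3  0.5] op 0.0342
```

View pics/d13.png

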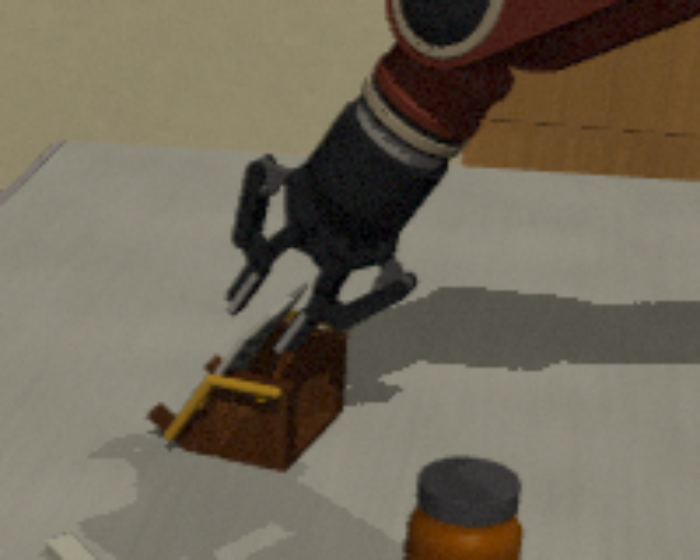

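View pics/w13.png

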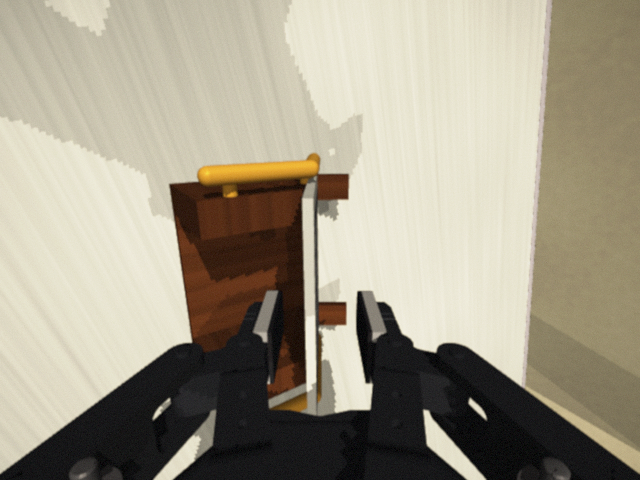

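The plate is about 4 mm off towards the underside jaw (310 vs 320), so I'll shift and then close.

Call:
{"method": "carry_out", "body": {"increments": [[[0,0,0],[-0.17,0.04,-0.11],0.4],[[0,0,0],[0,0,0],0.2],[[0,0,0],[0,0,0],0],[[0,0,0],[0,0,0],0],[[0,0,0],[0,0,0],0]], "squeeze": 40}}

```text
t: 13.0
tool_pos: [0.5153, -0.1517, 0.2221]
tool_rot: [0.121, 0.995, -0.222]
contact_force: [1.4, -0.4, -1.0]
opening: 0.0031
```

```bash
python3 gp.py; python3 -c "
from h import *
im,d=get_image('wrist'); cv2.imwrite('pics/w14.png',im)"
```

```text
t 13.0 tip err in tool axes (x along,y,z normal) mm [1.8 0.9 1.3] turn left [-0.001 -0.005  0.001] F [ 1.4 -0.4 -1. ] op 0.0031
```

View pics/w14.png

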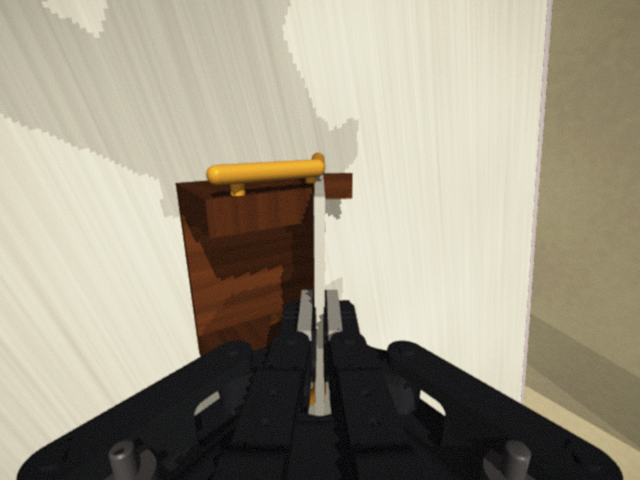

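Gripped (opening 3.1 mm). Lifting straight up.

Call:
{"method": "carry_out", "body": {"increments": [[[0,0,0],[0,0,0.3],0],[[0,0,0],[0,0,0.6],0],[[0,0,0],[0,0,1],0],[[0,0,0],[0,0,1],0],[[0,0,0],[0,0,1],0],[[0,0,0],[0,0,1],0],[[0,0,0],[0,0,0.7],0]]}}

```text
t: 13.75
tool_pos: [0.5136, -0.1508, 0.3395]
tool_rot: [0.122, 1.0, -0.222]
contact_force: [1.4, 0.2, -1.1]
opening: 0.0028
```

```bash
python3 gp.py; python3 -c "
from h import *
im,d=get_image('scene'); cv2.imwrite('pics/s15.png',im)"
```

```text
t 13.75 tip err in tool axes (x along,y,z normal) mm [101.4   0.4 -60.3] turn left [-0.003 -0.009  0.001] F [ 1.4  0.2 -1.1] op 0.0028
```

View pics/s15.png

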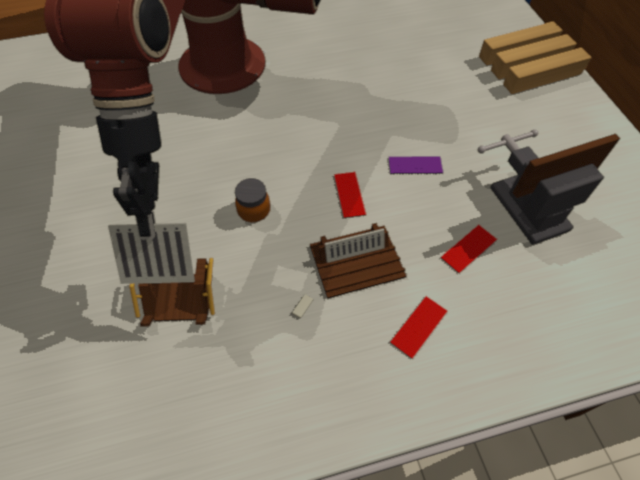

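The plate is held; jar, cap and tray are untouched. Carrying it over to the tray with the yaw turn.

Call:
{"method": "carry_out", "body": {"increments": [[[0,0,0.18],[-0.06,0.9,0.1],0],[[0,0,0.18],[-0.06,0.9,0.1],0],[[0,0,0.18],[-0.06,0.9,0.1],0],[[0,0,0.18],[-0.06,0.9,0],0],[[0,0,0.18],[-0.06,0.9,0],0],[[0,0,0.18],[-0.06,0.9,0],0],[[0,0,0.18],[-0.06,0.9,0],0],[[0,0,0.18],[-0.06,0.9,0],0]]}}

```text
t: 14.6
tool_pos: [0.5032, -0.0039, 0.3496]
tool_rot: [0.048, 0.999, -0.09]
contact_force: [0.4, 0.8, -1.3]
opening: 0.0029
```

Call:
{"method": "carry_out", "body": {"increments": [[[0,0,0.18],[-0.06,0.9,0],0],[[0,0,0.18],[-0.06,0.9,0],0],[[0,0,0.18],[-0.06,0.9,0],0],[[0,0,0.18],[-0.06,0.9,0],0],[[0,0,0.18],[-0.06,0.9,0],0],[[0,0,0.18],[-0.06,0.9,0],0],[[0,0,0],[0,0.5,0],0],[[0,0,0],[0,0,0],0]]}}

```text
t: 15.4
tool_pos: [0.4933, 0.1208, 0.3462]
tool_rot: [-0.008, 1.007, 0.015]
contact_force: [-0.8, -0.2, -1.3]
opening: 0.0027
```

```bash
cat > tr.py <<'E'
from h import *
# foot estimate rigidly attached in tool frame (grasp at t=13): foot=stand(.0316,-.0015,.0114)
E0=np.array([.615,-.174,0]);yw=-.238
Rs=R.from_euler("Z",yw).as_matrix(); f0=Rs@np.array([.0316,-.0015,.0114])+E0
M0=R.from_rotvec([.121,.995,-.222]).as_matrix(); p0=np.array([.5153,-.1517,.2221])
off=M0.T@(f0-p0); Rp0=R.from_euler("ZY",[yw,np.radians(57)]).as_matrix(); Rrel=M0.T@Rp0
TR=np.array([.6271,.1508,0]);ty=.0248;Rt=R.from_euler("Z",ty).as_matrix()
def est():
    o,M,g=tool(); return o,o["tool_pos"]+M@off,M@Rrel,M
if __name__=="__main__":
    o,f,Rp,M=est(); q=(f-TR)@Rt
    a=Rt.T@Rp
    print("t",o["t"],"foot in tray",q.round(4),"y axis ang",np.round(np.arctan2(-a[0,1],a[1,1]),3),"roll",a[2,1].round(3),"tilt",np.degrees(np.arccos(a[2,2])).round(1),"F",o["contact_force"].round(1),"op",round(o["opening"],4))
E
python3 tr.py; python3 -c "
from tr import *
o,f,Rp,M=est()
im,d=get_image('scene'); big=cv2.resize(im,None,fx=4,fy=4,interpolation=cv2.INTER_CUBIC)
W=np.array([f+Rp@np.array(c) for c in([0,-.055,.004],[-.095,-.055,.004],[-.095,.055,.004],[0,.055,.004])])
cv2.polylines(big,[(proj('scene',W)*4+2).astype(int).reshape(-1,1,2)],True,(0,255,0),1)
cv2.imwrite('pics/s16.png',big[600:1200,1100:1800])
im,d=get_image('wrist'); cv2.imwrite('pics/w16.png',im)"
```

```text
t 15.4 foot in tray [-0.0023 -0.0268  0.1345] y axis ang -0.004 roll 0.0 tilt 57.4 F [-0.8 -0.2 -1.3] op 0.0027
```

View pics/s16.png

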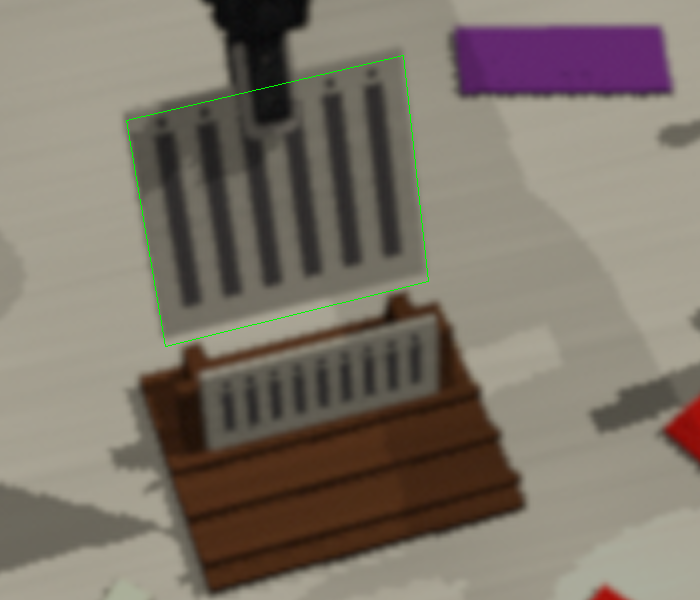

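View pics/w16.png

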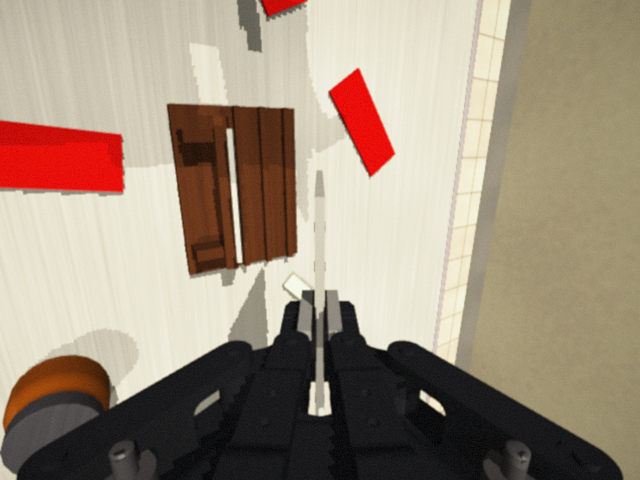

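The predicted plate outline matches the scene picture to about 1 px. Centring, then lowering to just above the ribs.

Call:
{"method": "carry_out", "body": {"increments": [[[0,0,0],[0.1,0.7,0],0],[[0,0,0],[0.1,0.6,-0.4],0],[[0,0,0],[0,0,-1],0],[[0,0,0],[0,0,-1],0],[[0,0,0],[0,0,-1],0],[[0,0,0],[0,0,-0.6],0],[[0,0,0],[0,0,0],0]]}}

```text
t: 16.2
tool_pos: [0.4983, 0.142, 0.2649]
tool_rot: [-0.005, 1.004, 0.007]
contact_force: [0.1, -0.2, -1.4]
opening: 0.0032
```

```bash
python3 tr.py
```

```text
t 16.2 foot in tray [ 0.0039 -0.0071  0.0536] y axis ang -0.012 roll -0.001 tilt 57.3 F [ 0.1 -0.2 -1.4] op 0.0032
```

Call:
{"method": "carry_out", "body": {"increments": [[[0,0,0.12],[-0.15,0.35,-0.5],0],[[0,0,0],[-0.05,0,-0.6],0],[[0,0,0],[0,0,-0.3],0],[[0,0,0],[0,0,0],0]]}}

```text
t: 16.6
tool_pos: [0.495, 0.1492, 0.237]
tool_rot: [-0.01, 1.001, 0.018]
contact_force: [0.2, -0.5, -1.7]
opening: 0.003
```

```bash
python3 tr.py; python3 -c "
from tr import *
o,f,Rp,M=est()
im,d=get_image('scene'); big=cv2.resize(im,None,fx=5,fy=5,interpolation=cv2.INTER_CUBIC)
W=np.array([f+Rp@np.array(c) for c in([0,-.055,.004],[-.095,-.055,.004],[-.095,.055,.004],[0,.055,.004])])
cv2.polylines(big,[(proj('scene',W)*5+2).astype(int).reshape(-1,1,2)],True,(0,255,0),1)
for rx in(-.01,.009,.014):
    L=np.array([[rx,-.075,.014],[rx,.075,.014]])@Rt.T+TR
    cv2.polylines(big,[(proj('scene',L)*5+2).astype(int).reshape(-1,1,2)],True,(0,255,255),1)
cv2.imwrite('pics/s17.png',big[950:1550,1400:2150])
im,d=get_image('side'); cv2.imwrite('pics/d17.png',cv2.resize(im[180:340,220:400],None,fx=4,fy=3.75))"
```

```text
t 16.6 foot in tray [0.0015 0.0019 0.0262] y axis ang -0.0 roll -0.0 tilt 57.0 F [ 0.2 -0.5 -1.7] op 0.003
```

View pics/s17.png

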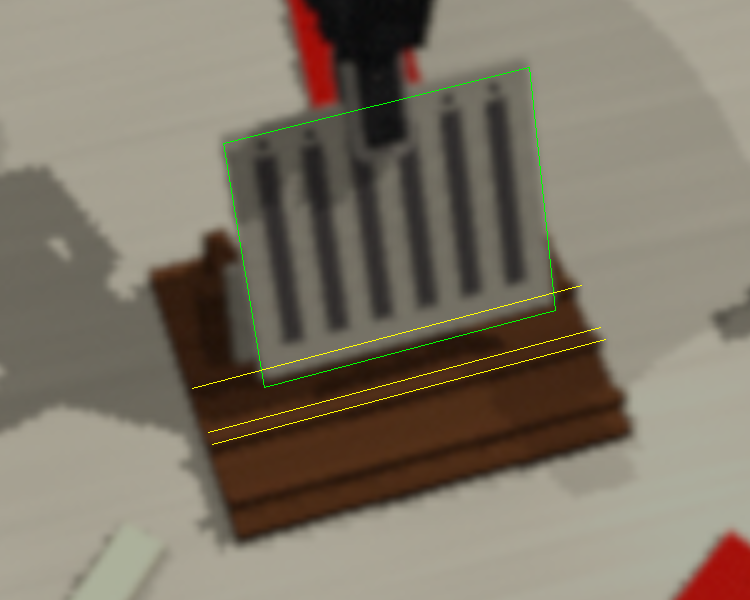

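View pics/d17.png

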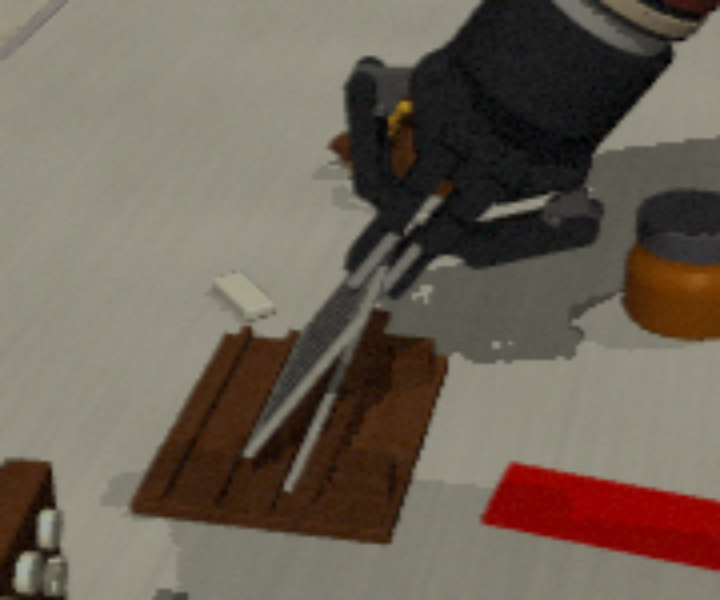

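Call:
{"method": "carry_out", "body": {"increments": [[[0,0,0],[0.12,-0.08,-0.4],0],[[0,0,0],[0,0,-0.35],0],[[0,0,0],[0,0,0],0]]}}

```text
t: 17.0
tool_pos: [0.4987, 0.1475, 0.2234]
tool_rot: [-0.01, 0.996, 0.019]
contact_force: [0.7, -0.7, -1.8]
opening: 0.003
```

```bash
python3 tr.py; python3 -c "
from tr import *
im,d=get_image('side'); cv2.imwrite('pics/d18.png',cv2.resize(im[180:340,220:400],None,fx=4,fy=3.75))
im,d=get_image('scene'); cv2.imwrite('pics/s18.png',cv2.resize(im[190:310,280:430],None,fx=5,fy=5,interpolation=cv2.INTER_CUBIC))"
```

```text
t 17.0 foot in tray [0.0062 0.0003 0.0132] y axis ang -0.0 roll 0.0 tilt 56.8 F [ 0.7 -0.7 -1.8] op 0.003
```

View pics/d18.png

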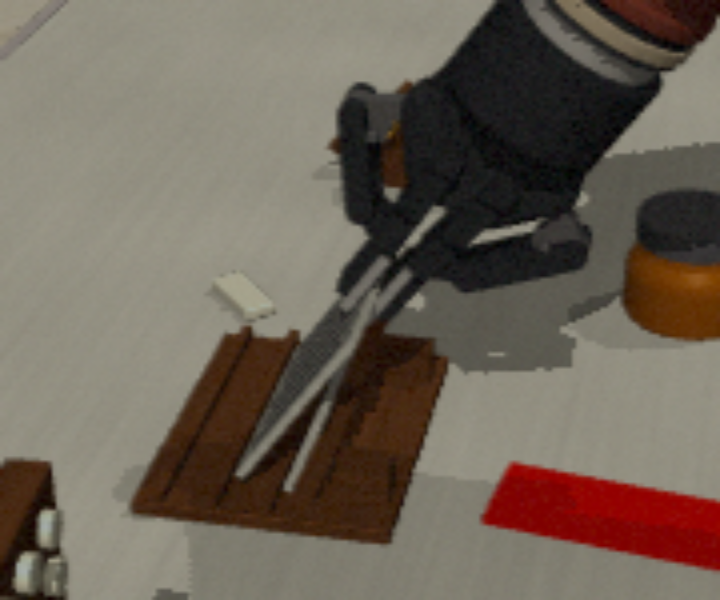

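View pics/s18.png

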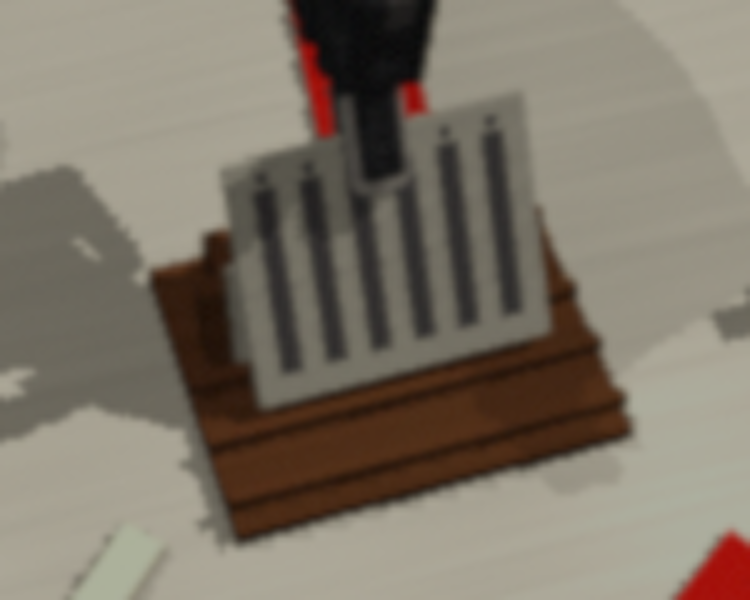

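Call:
{"method": "carry_out", "body": {"increments": [[[0,0,0],[-0.18,0,-0.05],0],[[0,0,0],[0,0,-0.12],0],[[0,0,0],[0,0,0],0]]}}

```text
t: 17.4
tool_pos: [0.4953, 0.1476, 0.2212]
tool_rot: [-0.01, 0.993, 0.019]
contact_force: [-0.4, -0.3, -0.6]
opening: 0.003
```

```bash
python3 tr.py
```

```text
t 17.4 foot in tray [0.0033 0.0006 0.0114] y axis ang -0.0 roll 0.001 tilt 56.6 F [-0.4 -0.3 -0.6] op 0.003
```

Call:
{"method": "carry_out", "body": {"increments": [[[0,0,0],[0,0,-0.1],0],[[0,0,0],[0,0,0],0]]}}

```text
t: 17.6
tool_pos: [0.4953, 0.1477, 0.2192]
tool_rot: [-0.01, 0.993, 0.019]
contact_force: [-0.0, 0.1, -1.2]
opening: 0.0029
```

```bash
python3 tr.py
```

```text
t 17.6 foot in tray [0.0034 0.0006 0.0094] y axis ang -0.0 roll 0.001 tilt 56.6 F [-0.   0.1 -1.2] op 0.0029
```

Call:
{"method": "carry_out", "body": {"increments": [[[0,0,0],[0,0,-0.1],0],[[0,0,0],[0,0,0],0]]}}

```text
t: 17.8
tool_pos: [0.4956, 0.1478, 0.2175]
tool_rot: [-0.009, 0.992, 0.019]
contact_force: [-0.3, -0.3, -1.0]
opening: 0.0029
```

```bash
python3 tr.py
```

```text
t 17.8 foot in tray [0.0039 0.0008 0.0079] y axis ang 0.0 roll 0.001 tilt 56.5 F [-0.3 -0.3 -1. ] op 0.0029
```

Call:
{"method": "carry_out", "body": {"increments": [[[0,0,0],[0,0,-0.1],0],[[0,0,0],[0,0,0],0]]}}

```text
t: 18.0
tool_pos: [0.4964, 0.1481, 0.2171]
tool_rot: [-0.009, 0.988, 0.02]
contact_force: [-0.2, -0.0, 0.3]
opening: 0.0029
```

```bash
python3 tr.py; python3 -c "
from tr import *
im,d=get_image('side'); cv2.imwrite('pics/d19.png',cv2.resize(im[180:340,220:400],None,fx=4,fy=3.75))
im,d=get_image('scene'); cv2.imwrite('pics/s19.png',cv2.resize(im[190:310,280:430],None,fx=5,fy=5,interpolation=cv2.INTER_CUBIC))"
```

```text
t 18.0 foot in tray [0.0055 0.0013 0.0079] y axis ang 0.001 roll 0.001 tilt 56.3 F [-0.2 -0.   0.3] op 0.0029
```

View pics/d19.png

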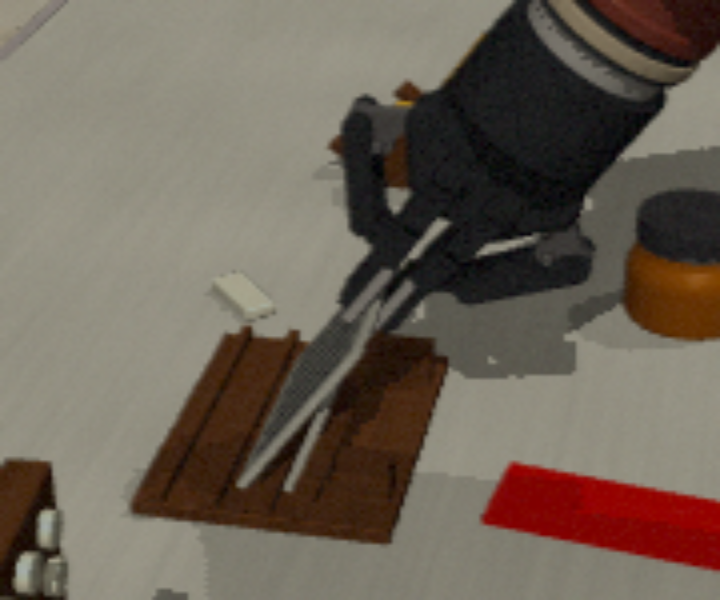

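View pics/s19.png

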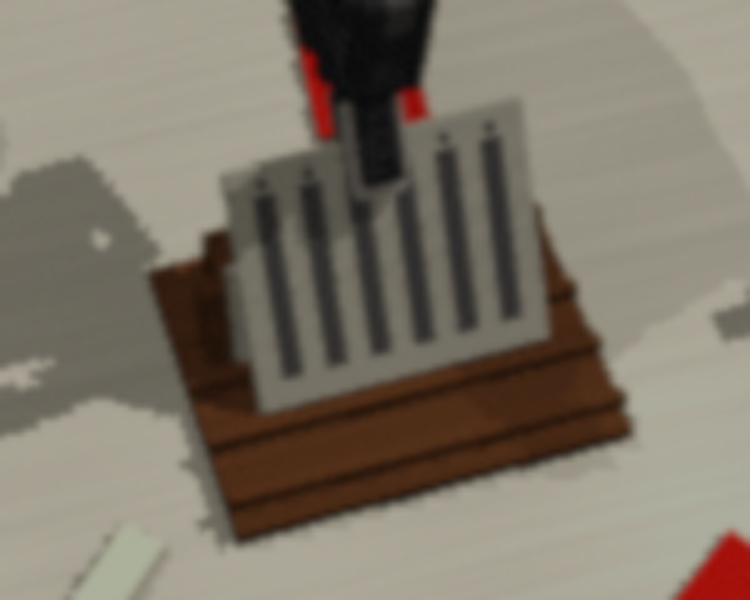

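The foot has met the floor (z stopped at 7.9 mm, upward force). Sliding back a few millimetres towards the short plate.

Call:
{"method": "carry_out", "body": {"increments": [[[0,0,0],[-0.15,0,0.02],0],[[0,0,0],[-0.12,0,0],0],[[0,0,0],[0,0,0],0]]}}

```text
t: 18.4
tool_pos: [0.4911, 0.1479, 0.2177]
tool_rot: [-0.009, 0.986, 0.02]
contact_force: [0.8, 0.6, -0.4]
opening: 0.0031
```

```bash
python3 tr.py; python3 -c "
from tr import *
im,d=get_image('side'); cv2.imwrite('pics/d20.png',cv2.resize(im[180:340,220:400],None,fx=4,fy=3.75))"
```

```text
t 18.4 foot in tray [0.0007 0.0012 0.0089] y axis ang 0.0 roll 0.002 tilt 56.2 F [ 0.8  0.6 -0.4] op 0.0031
```

View pics/d20.png

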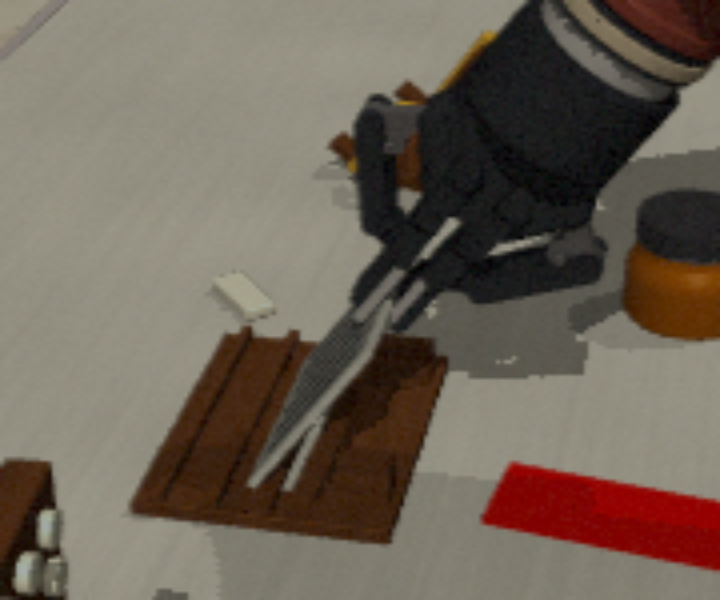

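Call:
{"method": "carry_out", "body": {"increments": [[[0,0,0],[-0.02,0,-0.06],0],[[0,0,0],[0,0,0],0.05],[[0,0,0],[0,0,0],0.12],[[0,0,0],[0,0,0],0.2],[[0,0,0],[0,0,0],0.25],[[0,0,0],[0,0,0],0.25]], "squeeze": 20}}

```text
t: 19.05
tool_pos: [0.49, 0.1478, 0.2156]
tool_rot: [-0.009, 0.989, 0.019]
contact_force: [0.5, -0.8, 0.2]
opening: 0.0214
```

```bash
python3 tr.py; python3 -c "
from tr import *
im,d=get_image('side'); cv2.imwrite('pics/d21.png',cv2.resize(im[180:340,220:400],None,fx=4,fy=3.75))
im,d=get_image('wrist'); cv2.imwrite('pics/w21.png',im)"
```

```text
t 19.05 foot in tray [-0.0011  0.001   0.0064] y axis ang 0.0 roll 0.001 tilt 56.4 F [ 0.5 -0.8  0.2] op 0.0214
```

View pics/d21.png

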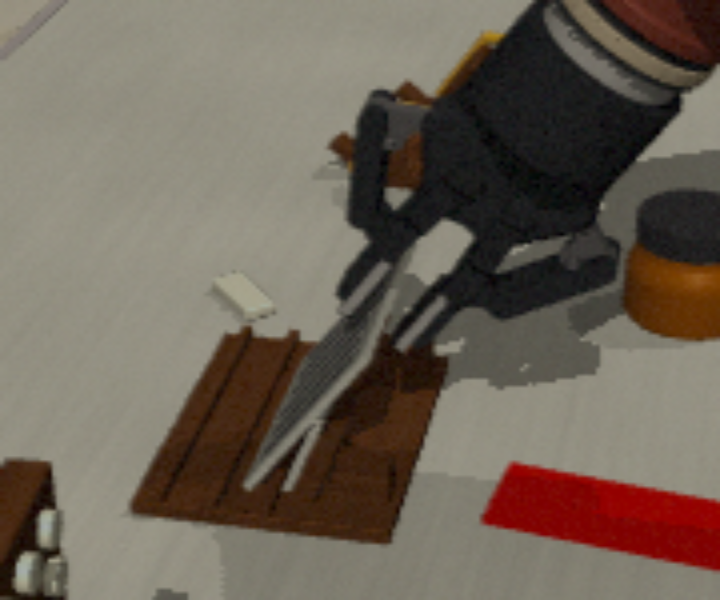

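View pics/w21.png

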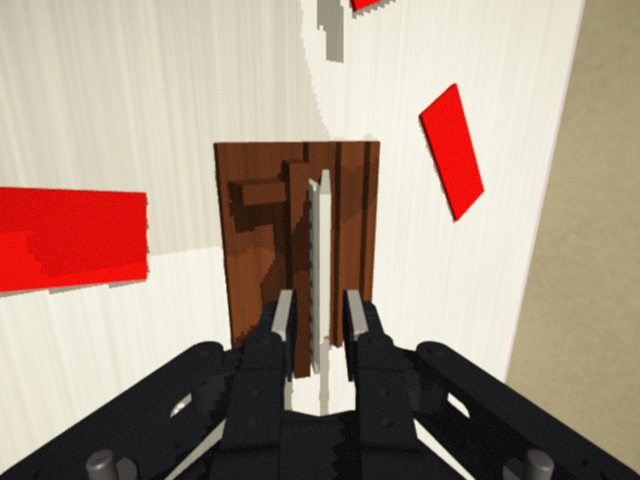

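Released; the plate stands clear between the jaws. Retreating along its plane.

Call:
{"method": "carry_out", "body": {"increments": [[[0,0,0],[-0.27,-0.01,0.41],0.25],[[0,0,0],[-0.27,-0.01,0.41],0.25],[[0,0,0],[-0.4,-0.01,0.6],0.25],[[0,0,0],[-0.5,0,0.8],0.25],[[0,0,0],[-0.6,0,0.9],0.25],[[0,0,0],[-0.6,0,0.9],0.25],[[0,0,0],[0,0,1],0.25],[[0,0,0],[0,0,0],0.25]]}}

```text
t: 19.95
tool_pos: [0.4321, 0.1471, 0.324]
tool_rot: [-0.009, 0.986, 0.02]
contact_force: [-1.0, -1.0, 0.9]
opening: 0.0215
```

```bash
python3 -c "
from h import *
print(tool()[0]['contact_force'],tool()[0]['tool_pos'])
im,d=get_image('side'); cv2.imwrite('pics/d22.png',cv2.resize(im[180:340,220:400],None,fx=4,fy=3.75))
im,d=get_image('scene'); cv2.imwrite('pics/s22.png',cv2.resize(im[190:310,280:430],None,fx=5,fy=5,interpolation=cv2.INTER_CUBIC)); cv2.imwrite('pics/s22f.png',im)"
```

```text
[-0.97688087 -0.95638128  0.85444968] [0.43205535 0.14709609 0.32397478]
```

View pics/d22.png

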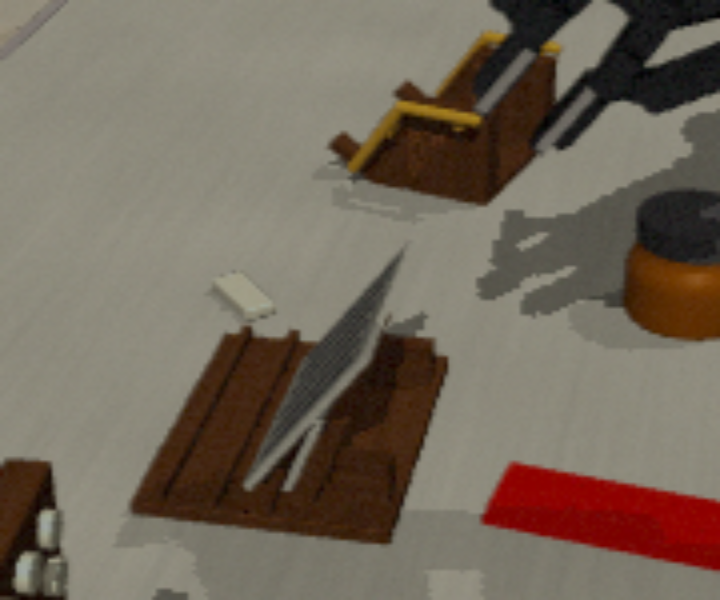

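View pics/s22.png

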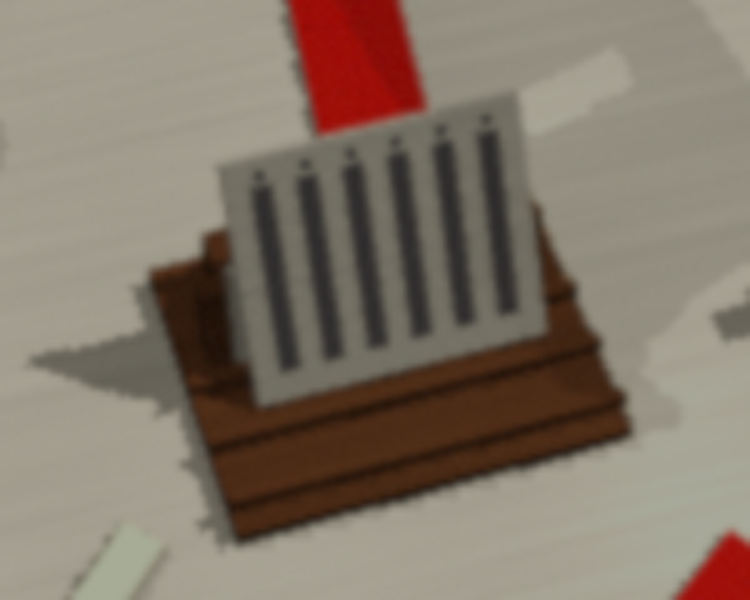

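View pics/s22f.png

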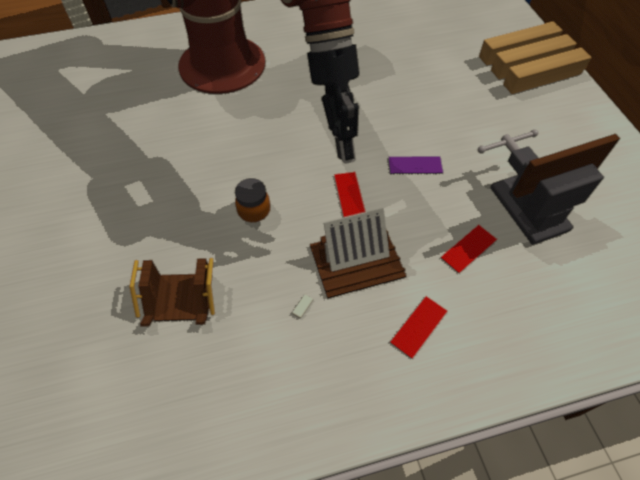

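The plate stands released, leaning on the short plate. I'll fit its pose before handing in.

```bash
python3 - <<'E'
from h import *
from scipy.optimize import least_squares
TR=np.array([.6271,.1508,0]);Rt=R.from_euler("Z",.0248).as_matrix()
C=np.array([[-.095,.055,.004],[-.095,-.055,.004],[0,.055,.004],[0,-.055,.004]])
uv=np.array([[517,92],[220,165],[548,330],[260,407]])/5+[280,190]
def P(x): return (TR+Rt@x[:3])+C@R.from_euler("ZY",[.0248+x[3],x[4]]).as_matrix().T
r=least_squares(lambda x:(proj("scene",P(x))-uv).ravel(),[0,0,.008,0,1.]);print(r.x[:3].round(4),np.degrees(r.x[3:]).round(1),r.fun.round(1))
r=least_squares(lambda x:(proj("scene",P([x[0],x[1],.008,x[2],x[3]]))-uv).ravel(),[0,0,0,1.]);print("z fixed",r.x[:2].round(4),np.degrees(r.x[2:]).round(1),r.fun.round(1))
E
```

```text
[-0.0005  0.0028  0.0066] [-0.1 55. ] [ 0.2 -0.2 -0.2  0.1 -0.3  0.2  0.3 -0.1]
z fixed [0.0002 0.0024] [-0.1 55.2] [ 0.2 -0.2 -0.2  0.1 -0.2  0.2  0.2 -0.1]
```

Foot at x ≈ 0, y ≈ 2.5 mm, on the groove floor, square to 0.1°, leaning 55°. That is the angle geometry gives for touching the short plate (54.8°). Handing in.

```bash
python3 -c "
from station import *
print(finish_job())"
```

```text
the job is handed in; nothing more can be done
None
```

The job is done and handed in at about 20 s of the 64 s; `finish_job()` gave no verdict. I pressed the long plate down at its far end, tipped it onto the slope, then gripped it by its raised edge and stood it in the tray's middle groove.

**Tipping:** After the first release the plate leaned at only about 50°, with its foot some 6 mm out on the stop faces. I nudged it in along the slope's normal and it then fitted at 57.0°, with the foot 31.4 mm out from the stand's edge.

**Final pose (scene camera fit, residuals under 0.3 px):**
- **Foot:** about 0 mm from the groove middle in x and about 2.5 mm in y. Its height fits at 6.6 mm, against a floor at 8 mm.
- **Square to the tray:** within 0.1°.
- **Lean:** 55°, which matches the 54.8° expected when it rests on the short plate's top edge.

**Other things:** In the last pictures the jar and the key cap look unmoved, and the short plate is still in its groove, mostly hidden behind the long plate. I judged all three by eye only.

**Disagreements and limits:** On the stand, the camera fit put the foot's height about 4 mm above what the geometry allows (15.8 against 11.4 mm). I took that as calibration error and trusted the geometry. The contact force between the two plates can't be measured directly, so touching is inferred from the angle and the pictures.

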